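# Stand a relay-lens post in its clamping fork and check that it is steady

### The job

On the optical table, stand the relay-lens post that lies on the blue mat upright on its round foot, and slide the foot flat along the table top, in under the tines of the clamping fork, until the pillar is home against the end of the slot, with the lens looking straight at the camera, ready for the fork screw to be tightened. Let go and see that it stands by itself, then nudge it near its top, so lightly that its foot stays flat, to check that it does not wobble, and leave it standing there. Leave the camera, slide box, canister and hex driver alone.

Things in the scene. Friction and masses are not known exactly. Their poses are not given: they have to be found in the camera images.
- post: relay-lens post, one rigid loose part, 151 mm tall, about 0.65 kg: round foot, pillar, lens holder on top. Origin: centre of the foot's underside; z axis: up the pillar, foot to lens; x axis: the lens axis; y: across the lens holder. Foot: flat steel disc, 44 mm in diameter, 6 mm thick. It starts lying on the mat, one lens face down, z axis level within 4 degrees and within 26 degrees of world +y
- pillar (a point): point on the pillar's axis 65 mm above the foot's underside, about the post's centre of mass. The pillar is plain round stainless steel, 25 mm in diameter, from 6 to 105 mm above the foot's underside; while the post lies, its axis is 17 to 22 mm above the mat. Standing free, the post begins to rock under a level push of about 1.1 N at the lens; in the fork the tines stop it after 3 to 4 degrees
- lens (a point): centre of the lens holder, 128 mm above the foot's underside on the pillar's axis: a black block 30 mm thick along the lens axis, 46 mm wide, 46 mm tall (105 to 151 mm), with a blue lens in each of its two 46 mm square faces, which are alike
- mat: fixed blue mat, 130 x 230 mm and 6 mm thick, on the table; origin at the centre of its underside
- fork: flat steel clamping fork, 66 mm wide, fixed on the table top (z = 0): two tines with a 29 mm wide slot between them, then a block with a screw. x axis: the way the post slides in (mouth towards -x, screw towards +x); y: across the slot, level; z up. Top 18 mm above the table, screw head 26 mm. It has no spring: the post simply stands on the table in it. Origin: as seat
- seat (a point): point on the table top where the centre of the foot's underside is when the pillar touches the end of the slot, on the slot's centre line. Along the fork's x from here: slot end at +12.5 mm, straight tines back to -23 mm, block out to +81 mm
- mouth (a point): middle of the fork's mouth, 38 mm before the seat, where the flared tine tips are 43 mm apart, at the height of the tines' underside: 8.5 mm above the table, so that the 6 mm foot passes beneath them with the pillar between them
- camera: white camera (66 x 85 x 66 mm, top 161 mm above the table) on a round post and 90 mm square base, fixed 340 mm from the seat on the fork's -y side, looking along the fork's +y. Its axis, 128 mm above the table, passes over the seat: a lens looking straight at it has its axis along the fork's y. Origin: centre of its underside. Do not touch
- slide_box: blue slide box with a pale lid, 102 x 86 x 36 mm, loose; origin at the centre of its underside; leave alone
- canister: white round objective canister with a grey lid, 46 mm in diameter and 75 mm tall, loose; origin at the centre of its underside; leave alone
- hex_driver: red-handled hex driver, 170 mm long, lying beyond the mat, loose; leave alone

How it is judged:
By the outcome, as a careful person would: the job done as asked, in the order asked, and still so for the second after the job is handed in, with the robot touching nothing.
It also fails if it takes over 67 s, if anything falls off the work surface, if the arm or the gripper's body presses on something with over 40 N, if the wrist force passes 120 N, or if a joint passes its speed limit or range.

### The arm

A 6-joint arm with a two-finger parallel gripper is mounted at the origin on the work surface. World frame = base frame: x ahead of the robot, y to its left, z up, the work surface at z = 0. Lengths are in m, angles in degrees, forces in N, time in s.
With the tool pointing down it reaches from about 0.325 to 0.85 m from the base axis. Payload 4.4 kg.
Tool frame: the origin (TCP) lies midway between the tips of the shut fingers; the grasp point (between the pads) lies 19 mm behind it; z points along the fingers, y is the direction in which the jaws open and shut (so a half turn about z gives the same grasp; the last joint's range is limited). The gripper opens to 94 mm and grips with 3 to 60 N. Pads are 16 mm wide; open, the fingers measure 119 mm over their backs; the gripper's body (75 mm by 177 mm) begins 78 mm behind the grasp point.
Start: joints at [59.215, 11.837, 88.321, -0, 79.842, -8.623], TCP at [0.217, 0.533, 0.205] pointing down, gripper open.
Joint ranges: [-156.59, 156.59], [-49.26, 127.26], [12.9, 141.05], [-63.56, 243.56], [4.71, 150.69], [-161.64, 161.64]. Speed limits (degrees/s): [159.86, 159.86, 180, 180, 180, 180].

### API

Orientations are given as a 3x3 rotation matrix whose columns are the frame's x, y, z axes.
In Python, from rig import get_obs, camera, hand_in gives the robot as it stands.
- The arm moves only by the shell command python3 -m handwheel 'ROWS' [FORCE]. ROWS is JSON, a list of rows, each an object with "offset": the shift along the tool's x, y, z in m, a list of three; "delta_rot": the turn, a rotation vector about the tool's x, y, z in rad, a list of three; "grip": the closure, from 0 (fully open) to 1 (shut). In form: [{"offset": [tx, ty, tz], "delta_rot": [wx, wy, wz], "grip": grip}, ...]. A call has 1 to 12 rows; each row is the pose to reach, as a shift and turn from the pose commanded when the call began, along the tool's axes at that moment; what a row does not reach only later rows make up. A row lasts 1/8 s, in which the tool goes at most 62.5 mm and 10.7 degrees, less where a joint would pass 70% of its speed; a pose out of reach is approached as far as the arm can. A call with a gripper value outside its range is refused whole. The fingers move at their own pace and stop on an object; FORCE is the grip in N (left out, the last holds). Time passes only in rows, so rows that repeat a pose let the fingers close. It gives the time, the measured TCP pose, the force and the opening at its end, in the units of the state.
- get_obs(): the state, without advancing time (a new reading comes with each control period).
- camera(name): name is "scene" or "top" or "wrist"; returns a dict with "image" (420x560x3 uint8, blue, green, red), "z_map" (420x560 float32, m along the optical axis (not along the pixel's ray), 0 where there is no reading), "intrinsics" (3x3 intrinsics, pixels), "distortion" ([k1, k2, p1, p2, k3] as OpenCV has them; the pictures are not rectified), "camera_from_world" (4x4, takes a point from world to camera coordinates); the wrist camera has in their place "tool_from_camera" (4x4, takes a point from camera to tool coordinates, whose origin is the TCP and whose axes are the flange's). Camera axes: x right, y up, looking along -z (the intrinsics and any distortion apply to the point x, -y, -z); pixel columns grow to the right and rows downward; lengths in m; the calibration is good to about 2 mm. A picture is of the moment at which its call begins: read the wrist's pose just before it.
- hand_in(): hands the job in, once; it reports no verdict.
The state is a dict: "time_s": time; "joints": joint angles; "qvel": joint speeds; "joint_torque": joint torques, N m; "ee_pos": TCP position; "tcp_rot": TCP orientation; "wrist_force": force on the tool from outside, world axes, zero at the start; "wrist_torque": the same for the moment, N m; "opening": finger opening in m.
Only numpy, scipy, OpenCV 4.12 (cv2) and the standard library are available. Lean on these libraries where they do the work, as an engineer would, in place of code of your own. Each camera call takes 0.05 s, during which the arm holds its last target.

## Working session

There is one attempt and no reset: what is moved stays moved. The work goes in short steps, Python scripts to look and compute and a shell command to move; the robot and the scene stay as the last step left them, time stands still between calls to the robot, and variables do not carry over. Pictures are saved under pics/ and viewed, and the job is handed in when it is done.

```bash
ls; mkdir -p pics; python3 - <<'E'
from rig import get_obs, camera
import cv2, numpy as np
for n in ["scene","top","wrist"]:
    o=get_obs(); c=camera(n); cv2.imwrite(f"pics/{n}0.png",c["image"])
    np.savez(f"pics/{n}0.npz",**{k:np.array(v) for k,v in c.items()},ee=o["ee_pos"],R=o["tcp_rot"])
    print(n,c["intrinsics"],c["distortion"],c.get("camera_from_world"),c.get("tool_from_camera"))
print(get_obs())
E
```

```text
pics
scene [[531.6161981    0.         283.75261713]
 [  0.         531.6161981  217.93776496]
 [  0.           0.           1.        ]] [-0.12564209  0.          0.          0.          0.        ] [[-0.48379539  0.87517838 -0.00219808  0.31987773]
 [-0.72311062 -0.39831556  0.56431883  0.40577717]
 [ 0.49300411  0.2746043   0.82555401 -1.7930445 ]
 [ 0.          0.          0.          1.        ]] None
top [[445.88712646   0.         276.45667327]
 [  0.         445.88712646 208.24522849]
 [  0.           0.           1.        ]] [-0.14568374  0.          0.          0.          0.        ] [[ 0.0231356  -0.99967405  0.01079526 -0.07051591]
 [ 0.99829336  0.02368011  0.0533818  -0.60776666]
 [-0.05362003  0.00954182  0.99851582 -1.16614259]
 [ 0.          0.          0.          1.        ]] None
wrist [[310.43373439   0.         280.65523642]
 [  0.         310.43373439 217.11724251]
 [  0.           0.           1.        ]] [0.01735862 0.         0.         0.         0.        ] None [[ 1.29686380e-05  9.68272214e-01  2.49897818e-01  7.27985576e-02]
 [ 9.99999999e-01 -3.7588
[... 263 characters left out ...]
1.14716472e-04,
        7.98436646e+01, -8.62256253e+00]), 'qvel': array([-0.02248772, -0.04526017, -0.24710765,  0.06952077, -0.1387889 ,
       -0.04846533]), 'joint_torque': array([-5.53500286e-05, -3.71314824e+01, -2.81813639e+01,  6.97790855e-02,
        3.27174144e-02, -9.44507474e-05]), 'ee_pos': array([0.21661072, 0.53196844, 0.2045735 ]), 'tcp_rot': array([[-9.26106633e-01,  3.77260781e-01, -8.98230871e-04],
       [ 3.77261760e-01,  9.26105437e-01, -1.51143968e-03],
       [ 2.61649577e-04, -1.73862248e-03, -9.99998454e-01]]), 'wrist_force': array([ 0.32995587,  0.34073972, -0.1063663 ]), 'wrist_torque': array([-0.00693875, -0.04959804,  0.01334363]), 'opening': 0.0939420814621355}
```

View pics/scene0.png

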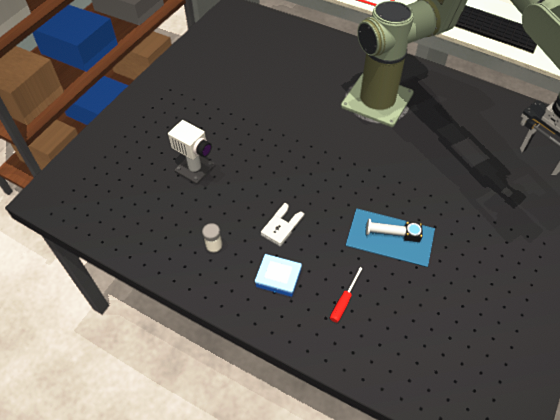

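View pics/top0.png

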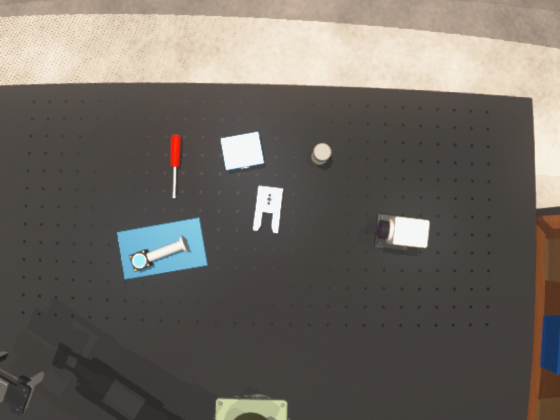

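View pics/wrist0.png

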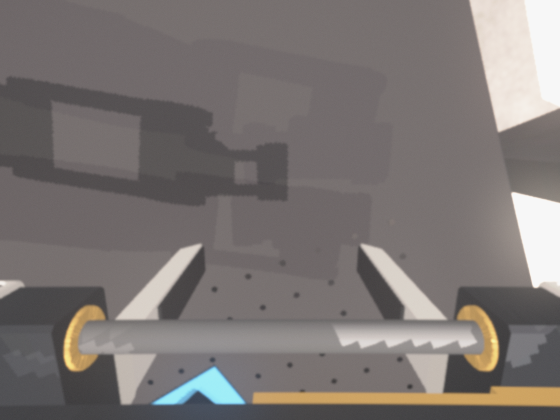

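```bash
cat > h.py <<'E'
import numpy as np, cv2
def load(n): return dict(np.load(f"pics/{n}.npz",allow_pickle=True))
def ray(d,px):
    K=d["intrinsics"].astype(float); D=d["distortion"].astype(float)
    u=cv2.undistortPoints(np.array([[px]],float),K,D)[0,0]
    dc=np.array([u[0],-u[1],-1.])
    if d.get("camera_from_world") is not None and d["camera_from_world"].shape==(4,4):
        T=np.linalg.inv(d["camera_from_world"])
    else:
        W=np.eye(4); W[:3,:3]=d["R"]; W[:3,3]=d["ee"]; T=W@d["tool_from_camera"]
    return T[:3,3], T[:3,:3]@dc
def onz(d,px,z):
    o,r=ray(d,px); s=(z-o[2])/r[2]; return o+s*r
def depth(d,px):
    o,r=ray(d,px); return o+r*d["z_map"][int(px[1]+.5),int(px[0]+.5)]
def proj(d,P):
    if d.get("camera_from_world") is not None and d["camera_from_world"].shape==(4,4): C=d["camera_from_world"]
    else:
        W=np.eye(4); W[:3,:3]=d["R"]; W[:3,3]=d["ee"]; C=np.linalg.inv(W@d["tool_from_camera"])
    P=np.atleast_2d(P); p=P@C[:3,:3].T+C[:3,3]; p=p*[1,-1,-1]
    return cv2.projectPoints(p,np.zeros(3),np.zeros(3),d["intrinsics"].astype(float),d["distortion"].astype(float))[0][:,0]
def snap(n,name):
    from rig import get_obs,camera
    o=get_obs(); c=camera(n); cv2.imwrite(f"pics/{name}.png",c["image"])
    np.savez(f"pics/{name}.npz",**{k:np.array(v) for k,v in c.items()},ee=o["ee_pos"],R=o["tcp_rot"])
    return load(name)
def crop(name,x0,y0,w,h,s,out):
    im=cv2.imread(f"pics/{name}.png")[y0:y0+h,x0:x0+w]
    cv2.imwrite(f"pics/{out}.png",cv2.resize(im,None,fx=s,fy=s,interpolation=cv2.INTER_CUBIC))
E
python3 - <<'E'
from h import *
crop("top0",110,170,190,120,4,"t1"); crop("scene0",250,190,190,120,4,"s1")
d=load("top0")
for p in [(140,260),(165,252),(200,230),(268,200),(268,190),(240,150),(411,232),(300,300)]: print(p,depth(d,p).round(4))
E
```

```text
(140, 260) [0.4637 0.2987 0.0372]
(165, 252) [0.4866 0.233  0.0352]
(200, 230) [0.5467 0.1466 0.008 ]
(268, 200) [ 0.6298 -0.0334  0.028 ]
(268, 190) [ 0.6568 -0.0327  0.0215]
(240, 150) [0.76   0.0437 0.0338]
(411, 232) [ 0.5528 -0.3734  0.1629]
(300, 300) [ 0.3664 -0.1248  0.006 ]
```

View pics/t1.png

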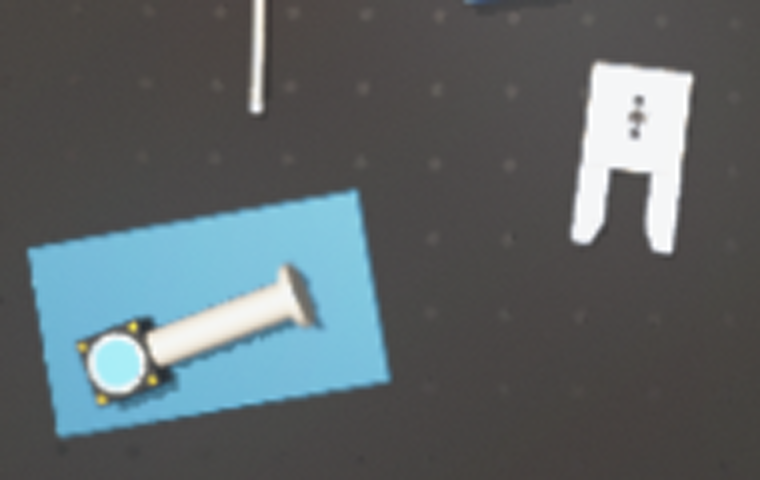

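View pics/s1.png

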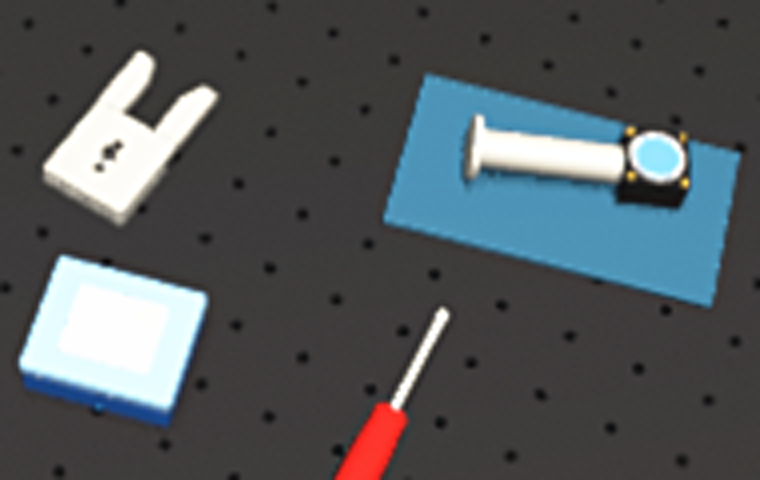

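```bash
python3 - <<'E'
from h import *
crop("top0",246,180,44,58,10,"t2"); crop("top0",120,225,80,55,9,"t3");crop("scene0",255,198,56,54,10,"s2");crop("scene0",360,212,70,36,10,"s3")
a=cv2.imread("pics/t2.png");b=cv2.imread("pics/s2.png")
h=580;o=np.zeros((h,1000,3),np.uint8);o[:a.shape[0],:a.shape[1]]=a;o[:b.shape[0],440:]=b
cv2.imwrite("pics/f.png",o[:,:1000][:, :])
cv2.imwrite("pics/f.png",cv2.resize(o,(800,464)))
E
```

```text
(no output)
```

View pics/t2.png

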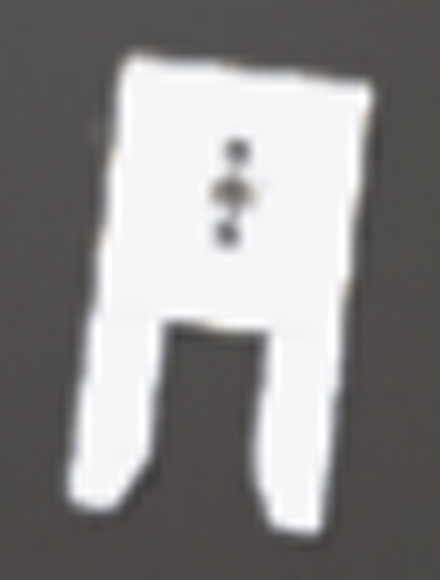

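View pics/s2.png

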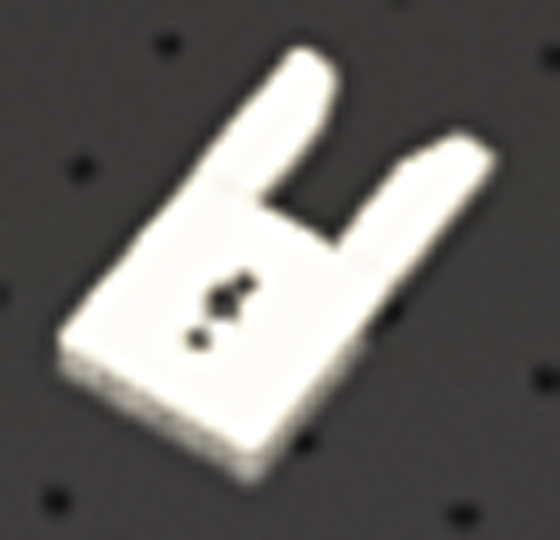

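View pics/t3.png

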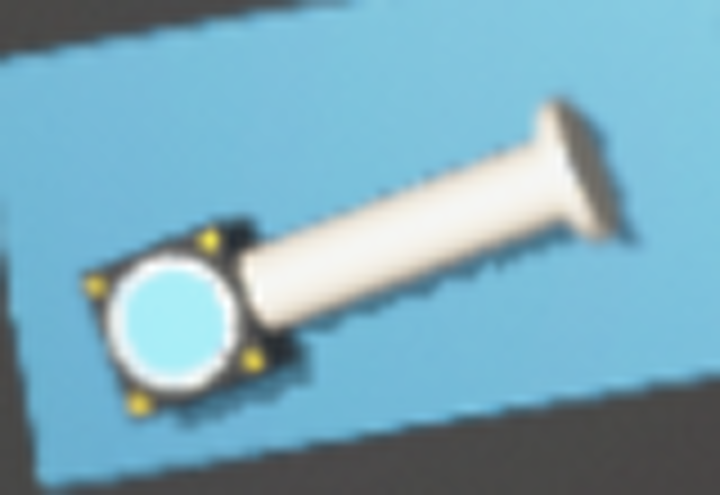

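View pics/s3.png

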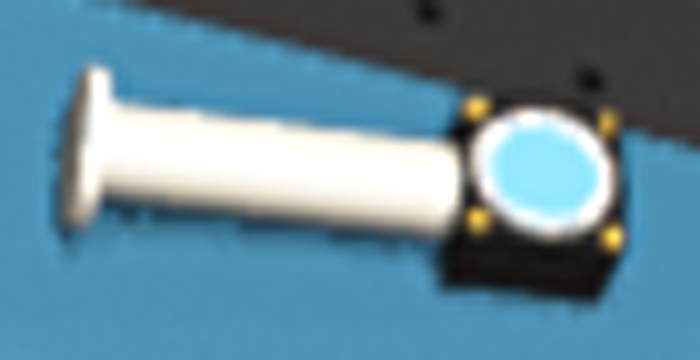

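```bash
cat > fit0.py <<'E'
from h import *
from scipy.optimize import least_squares
t=load("top0"); s=load("scene0")
def px(p,o,k): return (np.array(p,float)+.5)/k-.5+np.array(o)
# fork coords (x,y,z)
F=np.array([[.081,.033,.018],[.081,-.033,.018],[.0125,.0145,.018],[.0125,-.0145,.018]])
ft=px([(120,55),(373,83),(165,323),(270,332)],(246,180),10)
fs=px([(250,450),(60,340),(337,245),(262,202)],(255,198),10)
def W(p,P):
    c,q=np.cos(p[2]),np.sin(p[2]); return P@np.array([[c,q,0],[-q,c,0],[0,0,1]])+[p[0],p[1],0]
def run(P,obs,p0):
    f=lambda p: np.concatenate([(proj(d,W(p,P))-o).ravel() for d,o in obs])
    r=least_squares(f,p0); return r.x, f(r.x).reshape(-1,2).round(2)
for obs in ([(t,ft)],[(s,fs)],[(t,ft),(s,fs)]):
    x,e=run(F,obs,[.6,-.03,0]); print("fork",x[:2].round(4),np.degrees(x[2]).round(2)); 
print(e)
# post : 2D frame x=foot->lens; lying; lens centre at top face
al=np.arctan(7/145)
def L(sv,up,y): # along axis s, up perpendicular to axis
    zb=.006+.022+(.006)*np.tan(al)  # approx axis height at s=0 
    return [sv*np.cos(al)+up*np.sin(al), y, zb-sv*np.sin(al)+up*np.cos(al)]
k=.0185
P=np.array([L(.128,.015,0)]+[L(.128+a*k,.015,b*k) for a,b in ((1,1),(-1,1),(-1,-1),(1,-1))])
# top picture: order far(+s) etc.  yaw~107: s+ = picture left-down ; post-left y' = dir yaw+90 ~ -x = picture down
pt=px([(172,320),(140,404),(252,360),(210,240),(95,286)],(120,225),9)
ps=px([(542,172),(606,122),(477,108),(479,219),(612,237)],(360,212),10)
for obs in ([(t,pt)],[(s,ps)],[(t,pt),(s,ps)]):
    x,e=run(P,obs,[.5,.18,1.85]); print("post foot",x[:2].round(4),np.degrees(x[2]).round(2))
print(e)
for sv in (0,.065,.085): print(sv,W(x,np.array([L(sv,0,0)])).round(4))
fp=np.array([L(.006,.022,0),L(0,.022,0),L(.003,0,.022),L(.003,0,-.022),L(.006,0.,.0125),L(.006,0,-.0125)])
print(((proj(t,W(x,fp))-[120,225]+.5)*9-.5).round(0)); print(((proj(s,W(x,fp))-[360,212]+.5)*10-.5).round(0))
E
python3 fit0.py
```

```text
fork [ 0.5857 -0.0313] -4.91
fork [ 0.5881 -0.0301] -6.14
fork [ 0.5867 -0.0309] -5.45
[[ 0.42 -0.27]
 [-0.22 -0.14]
 [-0.26 -0.68]
 [ 0.12 -0.28]
 [ 0.72 -0.18]
 [ 0.08 -0.63]
 [ 0.48 -0.08]
 [-0.56 -0.6 ]]
post foot [0.512  0.1831] 112.55
post foot [0.5149 0.182 ] 112.66
post foot [0.5131 0.1825] 112.59
[[ 0.42 -0.15]
 [ 0.15 -0.43]
 [ 0.33 -0.46]
 [ 0.07 -0.34]
 [ 0.25 -0.5 ]
 [ 0.53 -0.42]
 [ 0.51 -0.19]
 [ 0.28 -0.35]
 [ 0.35 -0.27]
 [ 0.36 -0.5 ]]
0 [[0.5131 0.1825 0.0283]]
0.065 [[0.4882 0.2424 0.0252]]
0.085 [[0.4805 0.2609 0.0242]]
[[550. 171.]
 [569. 163.]
 [605. 234.]
 [552.  94.]
 [584. 208.]
 [554. 128.]]
[[114. 102.]
 [ 92.  99.]
 [ 90.  79.]
 [ 87. 211.]
 [100. 109.]
 [ 98. 184.]]
```

```bash
cat > g.py <<'E'
from h import *
from rig import get_obs
from scipy.spatial.transform import Rotation as Ro
def goto(p,R):
    o=get_obs(); c=np.array(o["ee_pos"]); Rc=np.array(o["tcp_rot"])
    return (Rc.T@(np.array(p)-c)).round(4), Ro.from_matrix(Rc.T@R).as_rotvec().round(4)
def st():
    o=get_obs(); print("t",round(o["time_s"],2),"q",np.round(o["joints"],1),"p",np.round(o["ee_pos"],4),"F",np.round(o["wrist_force"],2),"M",np.round(o["wrist_torque"],2),"op",round(o["opening"],4))
    print(np.round(o["tcp_rot"],4).tolist())
def ax(yaw,al):
    y=np.radians(yaw);al=np.radians(al)
    h=np.array([np.cos(y),np.sin(y),0]); up=np.array([0,0,1.])
    return h*np.cos(al)-up*np.sin(al), up*np.cos(al)+h*np.sin(al)
def toolR(a,n,tilt):
    t=np.radians(tilt); tz=-n*np.cos(t)-a*np.sin(t); tx=a*np.cos(t)-n*np.sin(t)
    return np.stack([tx,np.cross(tz,tx),tz],1)
E
python3 - <<'E'
from g import *
a,n=ax(112.6,2.76); R=toolR(a,n,10)
p=np.array([.513,.1825,.0283])+.086*a
print(p)
print("hover",goto(p+.014*R[:,2]-.09*R[:,2],R)); print("grasp",goto(p+.014*R[:,2],R))
E
```

```text
[0.47998894 0.26180398 0.02415889]
hover (array([-0.334 , -0.1387,  0.1064]), array([ 0.0862, -0.2106,  0.7864]))
grasp (array([-0.3481, -0.1527,  0.1942]), array([ 0.0862, -0.2106,  0.7864]))
```

```bash
python3 -m handwheel '[{"offset":[-0.05,-0.02,0.015],"delta_rot":[0.012,-0.03,0.11],"grip":0},{"offset":[-0.1,-0.04,0.03],"delta_rot":[0.024,-0.06,0.22],"grip":0},{"offset":[-0.15,-0.06,0.045],"delta_rot":[0.036,-0.09,0.33],"grip":0},{"offset":[-0.2,-0.08,0.06],"delta_rot":[0.048,-0.12,0.44],"grip":0},{"offset":[-0.25,-0.1,0.075],"delta_rot":[0.06,-0.15,0.55],"grip":0},{"offset":[-0.3,-0.125,0.095],"delta_rot":[0.075,-0.18,0.68],"grip":0},{"offset":[-0.334,-0.1387,0.1064],"delta_rot":[0.0862,-0.2106,0.7864],"grip":0},{"offset":[-0.334,-0.1387,0.1064],"delta_rot":[0.0862,-0.2106,0.7864],"grip":0},{"offset":[-0.334,-0.1387,0.1064],"delta_rot":[0.0862,-0.2106,0.7864],"grip":0}]'; python3 - <<'E'
from g import *
st(); d=snap("wrist","w1"); snap("top","t4")
a,n=ax(112.6,2.76); R=toolR(a,n,10)
p=np.array([.513,.1825,.0283])+.086*a
print("grasp",goto(p+.014*R[:,2],R)); print(proj(d,[p,np.array([.513,.1825,.0283]),p+.042*a+.015*n]))
E
```

```text
time_s: 1.27
ee_pos: [0.4734, 0.2785, 0.099]
tcp_rot: [[-0.376, 0.923, 0.085], [0.901, 0.385, -0.202], [-0.219, 0.001, -0.976]]
wrist_force: [-0.0, 1.5, 0.6]
opening: 0.0939
t 1.27 q [ 29.2  17.4  95.9 -13.5  68.6  11.8] p [0.4734 0.2785 0.099 ] F [-0.03  1.46  0.6 ] M [ 0.02  0.1  -0.03] op 0.0939
[[-0.3755, 0.9229, 0.0851], [0.9005, 0.3851, -0.2019], [-0.2191, 0.0009, -0.9757]]
grasp (array([-0.0015, -0.0008,  0.0916]), array([ 0.0024, -0.0016,  0.0014]))
[[280.83199758 225.35339228]
 [280.73821893 305.0132498 ]
 [280.91623849 184.1748406 ]]
```

View pics/w1.png

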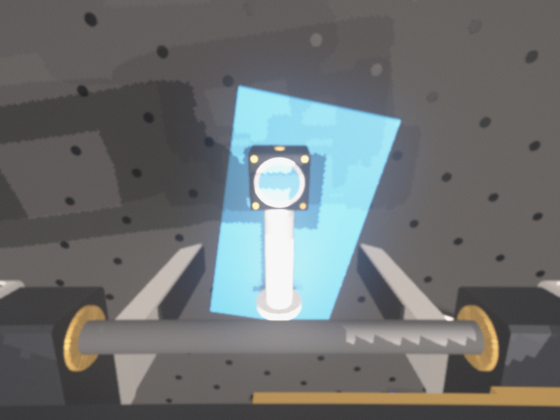

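```bash
python3 -m handwheel '[{"offset":[-0.001,-0.001,0.03],"delta_rot":[0.002,-0.0015,0.001],"grip":0},{"offset":[-0.0015,-0.001,0.06],"delta_rot":[0.002,-0.0015,0.001],"grip":0},{"offset":[-0.0015,-0.001,0.08],"delta_rot":[0.002,-0.0015,0.001],"grip":0},{"offset":[-0.0015,-0.001,0.0905],"delta_rot":[0.002,-0.0015,0.001],"grip":0},{"offset":[-0.0015,-0.001,0.0905],"delta_rot":[0.002,-0.0015,0.001],"grip":0}]' 40; python3 - <<'E'
from g import *
st()
a,n=ax(112.6,2.76); R=toolR(a,n,10)
p=np.array([.513,.1825,.0283])+.086*a
print("grasp",goto(p+.014*R[:,2],R))
E
```

```text
time_s: 2.0
ee_pos: [0.4807, 0.2584, 0.011]
tcp_rot: [[-0.375, 0.923, 0.084], [0.9, 0.384, -0.205], [-0.221, -0.001, -0.975]]
wrist_force: [-1.1, -0.1, -0.2]
opening: 0.0939
t 2.0 q [ 27.1  24.2  99.2 -15.   58.6  12.6] p [0.4807 0.2584 0.011 ] F [-1.09 -0.11 -0.16] M [0.07 0.12 0.02] op 0.0939
[[-0.3746, 0.9234, 0.084], [0.9004, 0.3839, -0.2047], [-0.2213, -0.0011, -0.9752]]
grasp (array([0.0004, 0.0006, 0.0004]), array([-0.0011,  0.0004, -0.0002]))
```

```bash
python3 -m handwheel '[{"offset":[0,0,0],"delta_rot":[0,0,0],"grip":0.5},{"offset":[0,0,0],"delta_rot":[0,0,0],"grip":1},{"offset":[0,0,0],"delta_rot":[0,0,0],"grip":1},{"offset":[0,0,0],"delta_rot":[0,0,0],"grip":1},{"offset":[0,0,0],"delta_rot":[0,0,0],"grip":1},{"offset":[0,0,0],"delta_rot":[0,0,0],"grip":1},{"offset":[0,0,0],"delta_rot":[0,0,0],"grip":1},{"offset":[0,0,0],"delta_rot":[0,0,0],"grip":1}]' 40
```

```text
time_s: 3.0
ee_pos: [0.4809, 0.2578, 0.011]
tcp_rot: [[-0.374, 0.924, 0.084], [0.901, 0.383, -0.205], [-0.222, -0.001, -0.975]]
wrist_force: [-0.6, -0.2, 2.0]
opening: 0.0237
```

```bash
python3 -m handwheel '[{"offset":[-0.004,0,-0.02],"delta_rot":[0,0,0],"grip":1},{"offset":[-0.012,0,-0.055],"delta_rot":[0,0,0],"grip":1},{"offset":[-0.022,0,-0.1],"delta_rot":[0,0,0],"grip":1},{"offset":[-0.033,0,-0.146],"delta_rot":[0,0,0],"grip":1},{"offset":[-0.033,0,-0.146],"delta_rot":[0,0,0],"grip":1}]' 40
cat > tgt.py <<'E'
from g import *
a,n=ax(112.6,2.76)
Rg=np.array([[-0.374,0.924,0.084],[0.901,0.383,-0.205],[-0.222,-0.001,-0.975]]); eg=np.array([.4809,.2578,.011])
at=Rg.T@a; at[1]=0; at/=np.linalg.norm(at)   # jaws align the axis: perpendicular to tool y
ft=np.array([0,0,-.014])-.086*at; 
def stand(foot,psi,at=at,ft=ft):
    ps=np.radians(psi); h=np.array([np.cos(ps),np.sin(ps),0]); up=np.array([0,0,1.])
    # tool basis: at-> up ; bt = perp in tool xz-plane -> h
    bt=np.cross([0,1,0],at); 
    if bt[2]<0: bt=-bt
    B=np.stack([at,bt,np.cross(at,bt)],1); Wd=np.stack([up,h,np.cross(up,h)],1)
    R=Wd@B.T; return np.array(foot)-R@ft, R
E
python3 - <<'E'
from tgt import *
st(); print(at,ft)
p,R=stand([.50,.05,.06],90); print(p,R.round(3)); print(goto(p,R))
E
```

```text
time_s: 3.62
ee_pos: [0.4837, 0.2597, 0.1636]
tcp_rot: [[-0.372, 0.924, 0.091], [0.902, 0.383, -0.2], [-0.22, 0.008, -0.975]]
wrist_force: [0.9, 0.4, -8.1]
opening: 0.0236
t 3.62 q [ 27.1  12.5  93.7 -13.2  74.8   8.2] p [0.4837 0.2597 0.1636] F [ 0.88  0.37 -8.09] M [ 0.41  0.14 -0.02] op 0.0236
[[-0.3722, 0.9237, 0.0913], [0.9017, 0.3831, -0.2004], [-0.22, 0.0078, -0.9755]]
[ 0.98469917  0.         -0.17426285] [-0.08468413  0.          0.00098661]
[0.5        0.06378579 0.14356032] [[ 0.     1.     0.   ]
 [ 0.174 -0.     0.985]
 [ 0.985  0.    -0.174]]
(array([-0.1783, -0.0602,  0.0603]), array([-0.2359,  1.5931,  0.3702]))
```

```bash
python3 -m handwheel '[{"offset":[-0.018,-0.006,0.006],"delta_rot":[-0.0236,0.1593,0.037],"grip":1},{"offset":[-0.036,-0.012,0.012],"delta_rot":[-0.0472,0.3186,0.074],"grip":1},{"offset":[-0.054,-0.018,0.018],"delta_rot":[-0.0708,0.4779,0.111],"grip":1},{"offset":[-0.072,-0.024,0.024],"delta_rot":[-0.0944,0.6372,0.148],"grip":1},{"offset":[-0.09,-0.03,0.03],"delta_rot":[-0.118,0.7965,0.185],"grip":1},{"offset":[-0.107,-0.036,0.036],"delta_rot":[-0.1415,0.9558,0.222],"grip":1},{"offset":[-0.125,-0.042,0.042],"delta_rot":[-0.1651,1.1152,0.259],"grip":1},{"offset":[-0.143,-0.048,0.048],"delta_rot":[-0.1887,1.2745,0.296],"grip":1},{"offset":[-0.16,-0.054,0.054],"delta_rot":[-0.2123,1.4338,0.333],"grip":1},{"offset":[-0.178,-0.06,0.06],"delta_rot":[-0.2359,1.5931,0.37],"grip":1},{"offset":[-0.178,-0.06,0.06],"delta_rot":[-0.2359,1.5931,0.37],"grip":1},{"offset":[-0.178,-0.06,0.06],"delta_rot":[-0.2359,1.5931,0.37],"grip":1}]'
python3 - <<'E'
from tgt import *
st()
p,R=stand([.50,.05,.02],90); print(goto(p,R)); snap("scene","s4");snap("top","t5");crop("scene","s4"and 0,0,1,1,1,"x") if 0 else crop("s4",230,130,190,140,4,"s4c")
E
```

```text
time_s: 5.12
ee_pos: [0.497, 0.063, 0.1399]
tcp_rot: [[0.01, 1.0, -0.001], [0.18, -0.0, 0.984], [0.984, -0.01, -0.18]]
wrist_force: [0.7, 0.8, -5.6]
opening: 0.0239
t 5.12 q [-37.5  39.8  97.5  54.2 105.9 -55.4] p [0.497  0.063  0.1399] F [ 0.67  0.82 -5.65] M [-1.8  0.1  0. ] op 0.0239
[[0.0095, 1.0, -0.0013], [0.1805, -0.0004, 0.9836], [0.9835, -0.0096, -0.1805]]
(array([-0.0356,  0.0033,  0.0073]), array([-0.0013,  0.0063, -0.0095]))
```

View pics/s4.png

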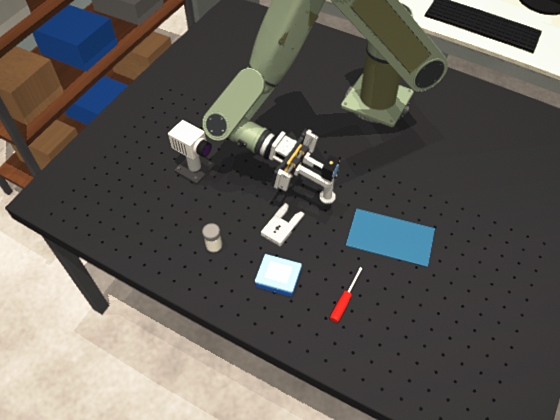

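View pics/t5.png

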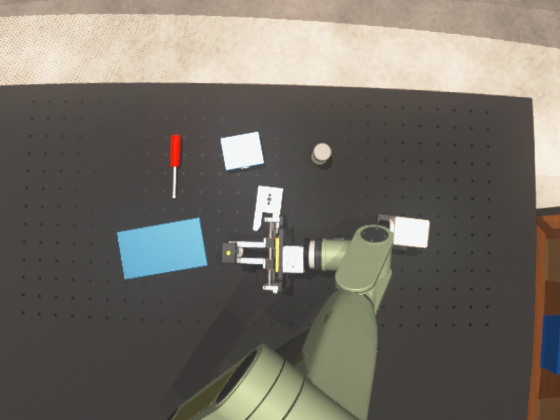

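```bash
python3 - <<'E'
from tgt import *
t=load("top0"); d=load("t5")
print(onz(t,(207.5,265),.006),onz(t,(199.5,217.5),.006))
for p in [(372,236),(385,240),(360,262),(385,262),(400,228),(388,222)]: print(p,depth(d,p).round(3))
for foot,ps in (([.48,.085,.03],80),([.48,.085,.03],70)):
  p,R=stand(foot,ps); print(goto(p,R))
E
```

```text
[0.45376812 0.12417388 0.006     ] [0.58009501 0.14929034 0.006     ]
(372, 236) [ 0.542 -0.262  0.243]
(385, 240) [ 0.534 -0.286  0.261]
(360, 262) [ 0.49  -0.223  0.31 ]
(385, 262) [ 0.486 -0.293  0.237]
(400, 228) [ 0.562 -0.346  0.163]
(388, 222) [ 0.576 -0.323  0.142]
(array([-0.0216, -0.015 ,  0.04  ]), array([-0.1739,  0.0083,  0.0261]))
(array([-0.0217, -0.0127,  0.0394]), array([-0.3456,  0.0087,  0.0572]))
```

```bash
python3 - <<'E'
from tgt import *
for z in (.055,.02):
  p,R=stand([.48,.085,z],75); print(goto(p,R))
E
```

```text
(array([ 0.0029, -0.014 ,  0.0352]), array([-0.2598,  0.0085,  0.0416]))
(array([-0.0315, -0.0138,  0.0415]), array([-0.2598,  0.0085,  0.0416]))
```

```bash
python3 -m handwheel '[{"offset":[0.001,-0.005,0.015],"delta_rot":[-0.09,0.003,0.014],"grip":1},{"offset":[0.003,-0.014,0.035],"delta_rot":[-0.18,0.006,0.028],"grip":1},{"offset":[0.003,-0.014,0.035],"delta_rot":[-0.26,0.0085,0.0416],"grip":1},{"offset":[-0.015,-0.014,0.038],"delta_rot":[-0.26,0.0085,0.0416],"grip":1},{"offset":[-0.031,-0.014,0.0415],"delta_rot":[-0.26,0.0085,0.0416],"grip":1},{"offset":[-0.031,-0.014,0.0415],"delta_rot":[-0.26,0.0085,0.0416],"grip":1},{"offset":[-0.031,-0.014,0.0415],"delta_rot":[-0.26,0.0085,0.0416],"grip":1}]'
python3 - <<'E'
from tgt import *
st()
for z in (.0,):
  p,R=stand([.48,.085,z],75); print(goto(p,R))
snap("scene","s5");crop("s5",270,140,110,100,6,"s5c");d=snap("top","t6")
print(depth(d,(372,236)))
print(proj(load("s5"),[[.48,.085,0],[.48,.085,.151]]))
E
```

```text
time_s: 6.1
ee_pos: [0.4838, 0.0979, 0.105]
tcp_rot: [[0.044, 0.966, 0.256], [0.167, -0.259, 0.951], [0.985, 0.001, -0.173]]
wrist_force: [0.6, 0.0, -7.1]
opening: 0.0241
t 6.1 q [-40.7  37.7 112.1  62.8  93.8 -62.9] p [0.4838 0.0979 0.105 ] F [ 0.58  0.02 -7.08] M [-1.72  0.5   0.04] op 0.0241
[[0.044, 0.9658, 0.2555], [0.1671, -0.2593, 0.9512], [0.985, 0.0008, -0.1728]]
(array([-0.0211, -0.0003,  0.004 ]), array([ 0.0006, -0.0015,  0.0007]))
[ 0.54107021 -0.31591838  0.00365179]
[[339.86425041 209.34084277]
 [344.64539701 176.50290594]]
```

View pics/s5c.png

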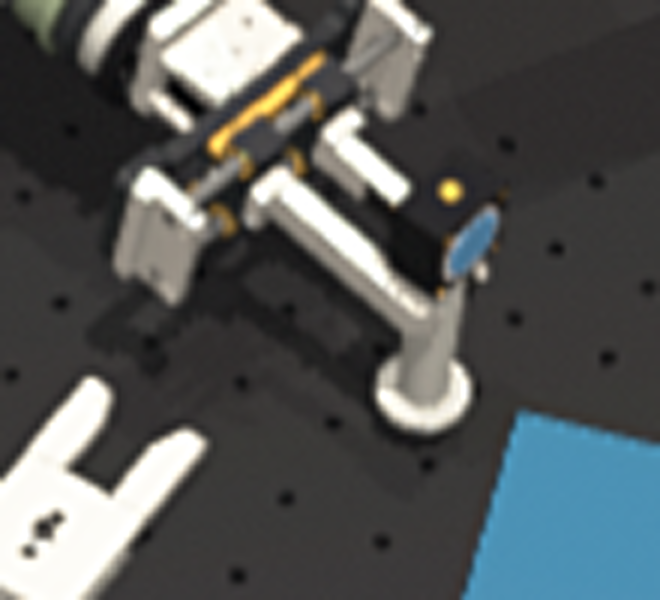

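View pics/t6.png

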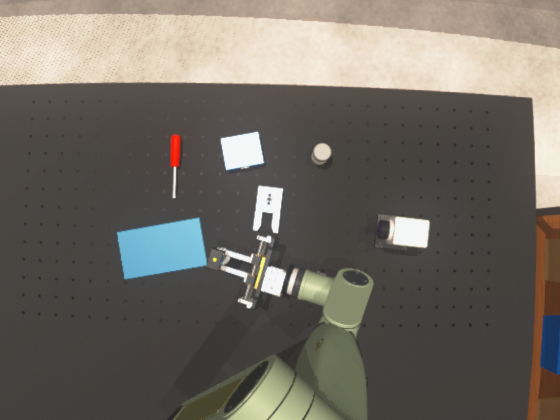

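```bash
python3 -m handwheel '[{"offset":[-0.008,0,0.0015],"delta_rot":[0,-0.0015,0],"grip":1},{"offset":[-0.016,0,0.003],"delta_rot":[0,-0.0015,0],"grip":1},{"offset":[-0.019,0,0.0035],"delta_rot":[0,-0.0015,0],"grip":1},{"offset":[-0.0195,0,0.0035],"delta_rot":[0,-0.0015,0],"grip":1},{"offset":[-0.0195,0,0.0035],"delta_rot":[0,-0.0015,0],"grip":1}]'
python3 - <<'E'
from tgt import *
st()
E
```

```text
time_s: 6.82
ee_pos: [0.4832, 0.098, 0.084]
tcp_rot: [[0.047, 0.966, 0.256], [0.166, -0.26, 0.951], [0.985, -0.003, -0.173]]
wrist_force: [1.0, 0.3, -7.4]
opening: 0.0245
t 6.83 q [-40.8  40.6 111.3  62.7  92.8 -64.7] p [0.4832 0.098  0.084 ] F [ 1.03  0.25 -7.38] M [-1.71  0.56 -0.03] op 0.0245
[[0.0474, 0.9655, 0.2561], [0.1659, -0.2604, 0.9511], [0.985, -0.0026, -0.1725]]
```

```bash
python3 -m handwheel '[{"offset":[-0.001,0,0.0002],"delta_rot":[0,0,0],"grip":1},{"offset":[-0.002,0,0.0004],"delta_rot":[0,0,0],"grip":1},{"offset":[-0.002,0,0.0004],"delta_rot":[0,0,0],"grip":1}]'; python3 -m handwheel '[{"offset":[-0.001,0,0.0002],"delta_rot":[0,0,0],"grip":1},{"offset":[-0.0015,0,0.0003],"delta_rot":[0,0,0],"grip":1},{"offset":[-0.0015,0,0.0003],"delta_rot":[0,0,0],"grip":1}]'
```

```text
time_s: 7.2
ee_pos: [0.4832, 0.098, 0.082]
tcp_rot: [[0.047, 0.966, 0.256], [0.166, -0.26, 0.951], [0.985, -0.002, -0.173]]
wrist_force: [0.7, 0.3, -7.2]
opening: 0.0238
time_s: 7.58
ee_pos: [0.4831, 0.0982, 0.0816]
tcp_rot: [[0.046, 0.966, 0.256], [0.164, -0.26, 0.952], [0.985, -0.002, -0.17]]
wrist_force: [-1.4, -0.1, -0.1]
opening: 0.0239
```

```bash
python3 -m handwheel '[{"offset":[0,0,0],"delta_rot":[0,0,0],"grip":1},{"offset":[0,0,0],"delta_rot":[0,0,0],"grip":1}]' 5;  python3 -m handwheel '[{"offset":[0,0,0],"delta_rot":[0,0,0],"grip":0.68},{"offset":[0,0,0],"delta_rot":[0,0,0],"grip":0.6},{"offset":[0,0,0],"delta_rot":[0,0,0],"grip":0.3},{"offset":[0,0,0],"delta_rot":[0,0,0],"grip":0.2},{"offset":[0,0,0],"delta_rot":[0,0,0],"grip":0.2}]'; python3 - <<'E'
from tgt import *
snap("scene","s6");crop("s6",270,140,110,100,6,"s6c"); st()
E
```

```text
time_s: 7.82
ee_pos: [0.483, 0.0983, 0.0816]
tcp_rot: [[0.046, 0.966, 0.255], [0.164, -0.26, 0.952], [0.985, -0.002, -0.17]]
wrist_force: [-1.2, -0.2, 2.0]
opening: 0.0246
time_s: 8.45
ee_pos: [0.4832, 0.098, 0.0805]
tcp_rot: [[0.047, 0.966, 0.256], [0.166, -0.26, 0.951], [0.985, -0.002, -0.173]]
wrist_force: [-0.3, -0.4, 0.3]
opening: 0.0643
t 8.5 q [-40.7  41.1 111.2  62.7  92.6 -65.1] p [0.4832 0.0981 0.0805] F [ 0.21  0.47 -0.17] M [-0.43  0.16  0.02] op 0.0685
[[0.0472, 0.9655, 0.256], [0.1662, -0.2603, 0.9511], [0.985, -0.0024, -0.1728]]
```

View pics/s6c.png

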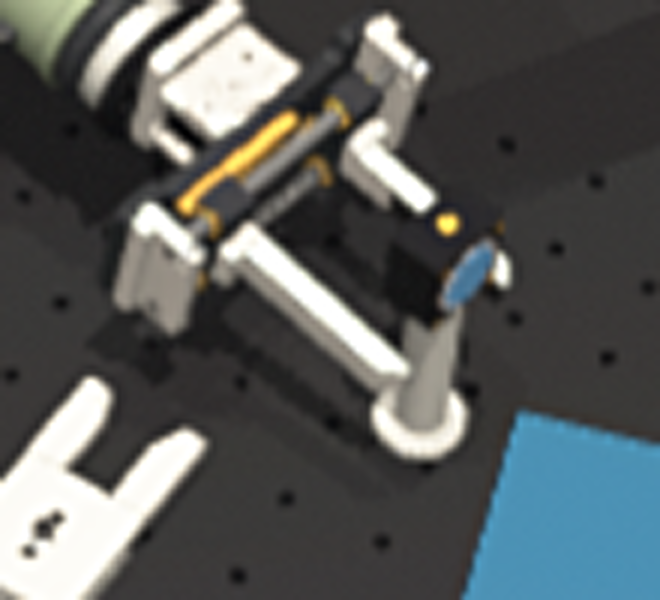

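```bash
python3 -m handwheel '[{"offset":[0,0,-0.01],"delta_rot":[0,0,0],"grip":0},{"offset":[0,0,-0.025],"delta_rot":[0,0,0],"grip":0},{"offset":[0,0,-0.045],"delta_rot":[0,0,0],"grip":0},{"offset":[0,0,-0.075],"delta_rot":[0,0,0],"grip":0},{"offset":[0.05,0,-0.085],"delta_rot":[0,0,0],"grip":0},{"offset":[0.1,0,-0.095],"delta_rot":[0,0,0],"grip":0},{"offset":[0.16,0,-0.105],"delta_rot":[0,0,0],"grip":0},{"offset":[0.22,0,-0.115],"delta_rot":[0,0,0],"grip":0},{"offset":[0.24,0,-0.12],"delta_rot":[0,0,0],"grip":0},{"offset":[0.24,0,-0.12],"delta_rot":[0,0,0],"grip":0}]'
python3 - <<'E'
from tgt import *
st(); snap("scene","s7");crop("s7",300,150,80,70,9,"s7c");snap("top","t7"); crop("t7",185,225,70,60,9,"t7c")
E
```

```text
time_s: 9.75
ee_pos: [0.4639, 0.0224, 0.3388]
tcp_rot: [[0.044, 0.965, 0.258], [0.171, -0.261, 0.95], [0.984, 0.002, -0.176]]
wrist_force: [0.4, -1.0, -0.1]
opening: 0.0941
t 9.75 q [-49.1  11.1 108.7  62.4 112.9 -38.7] p [0.4639 0.0224 0.3388] F [ 0.39 -1.04 -0.08] M [-0.41  0.17  0.08] op 0.0941
[[0.0443, 0.9652, 0.2577], [0.1706, -0.2615, 0.95], [0.9843, 0.0019, -0.1762]]
```

View pics/s7c.png

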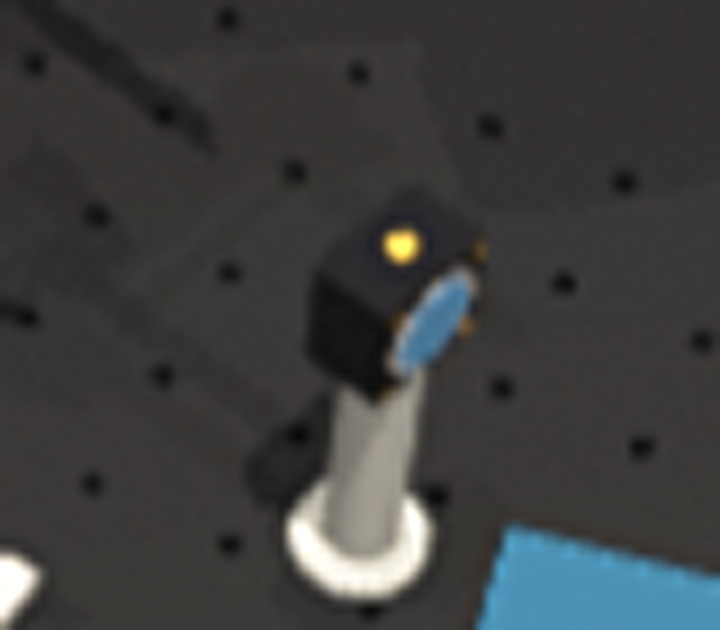

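View pics/t7.png

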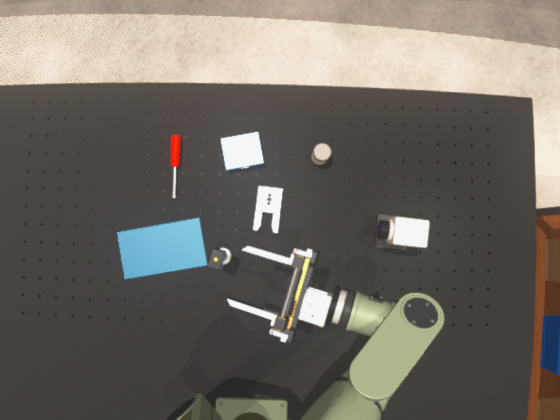

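View pics/t7c.png

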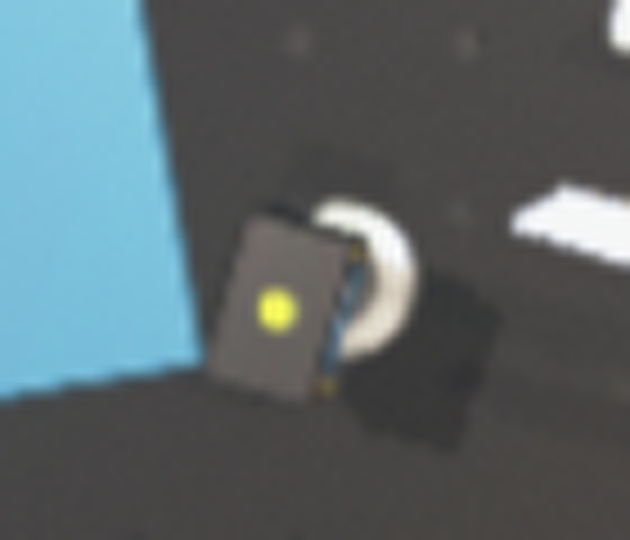

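```bash
python3 - <<'E'
from tgt import *
t=load("t7");s=load("s7")
pt=(np.array([278,309.])+.5)/9-.5+[185,225]; ps=(np.array([402,245.])+.5)/9-.5+[300,150]
print(onz(t,pt,.151),onz(s,ps,.151))
c=[(np.array(q,float)+.5)/9-.5+[185,225] for q in [(250,217),(355,243),(305,402),(210,375)]]
w=[onz(t,q,.151)[:2] for q in c]; print(np.round(w,4))
for i,j in ((0,1),(3,2),(0,3),(1,2)): v=w[j]-w[i]; print(np.linalg.norm(v).round(4),np.degrees(np.arctan2(v[1],v[0])).round(1))
# foot center in scene: ellipse of foot top rim (286..433 x ,  ..600)
o=(np.array([360,533.])+.5)/9-.5+[300,150]; print(onz(s,o,.006))
E
```

```text
[0.47979951 0.08525245 0.151     ] [0.48139478 0.08441224 0.151     ]
[[0.5035 0.0932]
 [0.4975 0.0656]
 [0.4558 0.0776]
 [0.4621 0.1026]]
0.0283 -102.3
0.0258 -104.2
0.0425 167.2
0.0434 163.9
[0.48272018 0.08475033 0.006     ]
```

```bash
cat >> tgt.py <<'E'
def down(yaw):
    c,s=np.cos(np.radians(yaw)),np.sin(np.radians(yaw)); return np.array([[c,s,0],[s,-c,0],[0,0,-1.]])
E
python3 - <<'E'
from tgt import *
print(goto([.4805,.085,.25],down(75)))
E
```

```text
(array([-0.0745,  0.0006,  0.0781]), array([-1.1000e-03, -1.3966e+00, -4.5000e-03]))
```

```bash
python3 -m handwheel '[{"offset":[0,0,0.01],"delta_rot":[0,-0.17,0],"grip":0},{"offset":[-0.005,0,0.02],"delta_rot":[0,-0.34,0],"grip":0},{"offset":[-0.01,0,0.03],"delta_rot":[0,-0.51,0],"grip":0},{"offset":[-0.02,0,0.04],"delta_rot":[0,-0.68,0],"grip":0},{"offset":[-0.03,0,0.05],"delta_rot":[0,-0.85,0],"grip":0},{"offset":[-0.045,0,0.06],"delta_rot":[0,-1.02,0],"grip":0},{"offset":[-0.06,0.0005,0.07],"delta_rot":[-0.001,-1.19,-0.003],"grip":0},{"offset":[-0.0745,0.0006,0.0781],"delta_rot":[-0.001,-1.3,-0.004],"grip":0},{"offset":[-0.0745,0.0006,0.0781],"delta_rot":[-0.0011,-1.3966,-0.0045],"grip":0},{"offset":[-0.0745,0.0006,0.0781],"delta_rot":[-0.0011,-1.3966,-0.0045],"grip":0},{"offset":[-0.0745,0.0006,0.0781],"delta_rot":[-0.0011,-1.3966,-0.0045],"grip":0}]'
python3 - <<'E'
from tgt import *
st(); print(goto([.4805,.085,.112],down(75)))
d=snap("wrist","w2"); print(proj(d,[[.4805,.085,.151],[.5867,-.031,.018]])); snap("top","t8"); 
E
```

```text
time_s: 11.22
ee_pos: [0.4803, 0.0851, 0.2494]
tcp_rot: [[0.258, 0.966, -0.001], [0.966, -0.258, 0.001], [0.001, -0.002, -1.0]]
wrist_force: [0.0, -0.2, -0.1]
opening: 0.0939
t 11.22 q [-0.2 -0.8 96.9  0.1 84.  14.8] p [0.4803 0.0851 0.2494] F [ 0.02 -0.2  -0.11] M [-0.07  0.09 -0.05] op 0.0939
[[0.2581, 0.9661, -0.0014], [0.9661, -0.2581, 0.001], [0.0006, -0.0016, -1.0]]
(array([-1.000e-04,  4.000e-04,  1.374e-01]), array([-0.0016, -0.0006,  0.0007]))
[[281.55796479 217.56642826]
 [375.8145354  252.21339562]]
```

View pics/w2.png

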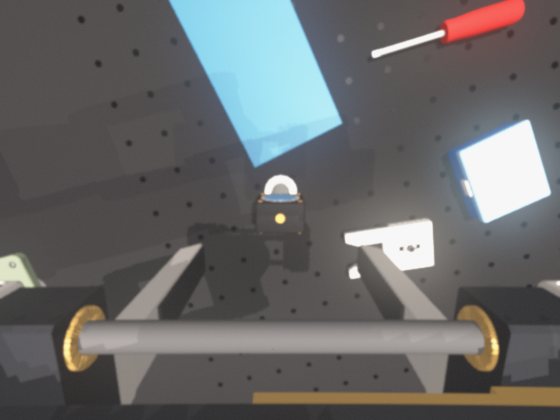

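```bash
python3 -m handwheel '[{"offset":[0,0,0.04],"delta_rot":[0,0,0],"grip":0},{"offset":[0,0,0.08],"delta_rot":[0,0,0],"grip":0},{"offset":[0,0,0.11],"delta_rot":[-0.0015,-0.0005,0],"grip":0},{"offset":[0,0,0.13],"delta_rot":[-0.0015,-0.0005,0],"grip":0},{"offset":[0,0,0.137],"delta_rot":[-0.0015,-0.0005,0],"grip":0},{"offset":[0,0,0.137],"delta_rot":[-0.0015,-0.0005,0],"grip":0},{"offset":[0,0,0.137],"delta_rot":[-0.0015,-0.0005,0],"grip":0}]'
python3 - <<'E'
from tgt import *
st(); d=snap("wrist","w3"); print(proj(d,[[.4805,.085,.151]])); crop("w3",180,150,200,150,4,"w3c")
E
```

```text
time_s: 12.2
ee_pos: [0.4821, 0.0853, 0.115]
tcp_rot: [[0.258, 0.966, 0.005], [0.966, -0.258, -0.001], [0.001, 0.005, -1.0]]
wrist_force: [0.4, 0.2, 0.4]
opening: 0.0937
t 12.2 q [-1.000e-01  6.900e+00  1.056e+02 -0.000e+00  6.730e+01  1.490e+01] p [0.4821 0.0853 0.115 ] F [0.37 0.22 0.37] M [-0.08  0.09 -0.02] op 0.0937
[[0.2584, 0.966, 0.0049], [0.966, -0.2584, -0.0006], [0.0007, 0.0049, -1.0]]
[[279.01221587 285.55969445]]
```

View pics/w3c.png

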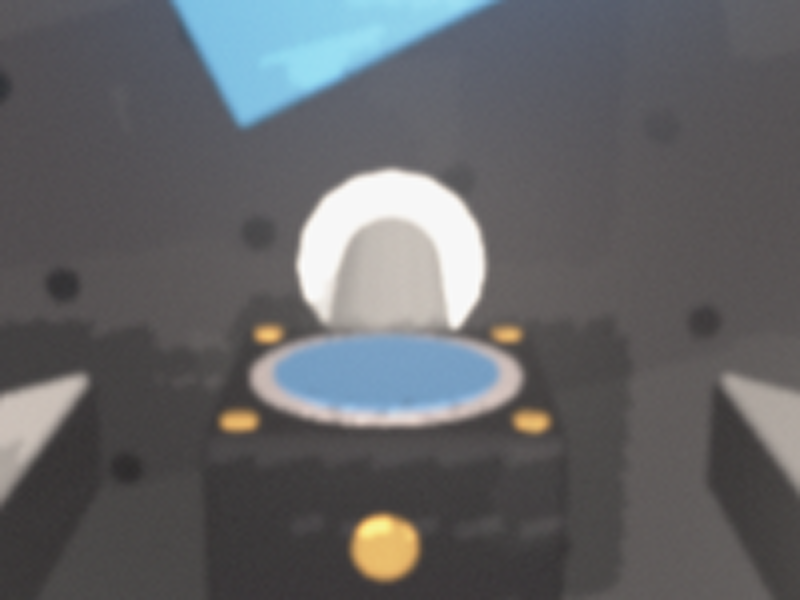

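```bash
python3 -m handwheel '[{"offset":[0,-0.0025,0],"delta_rot":[0,0,0],"grip":0},{"offset":[0,-0.0025,0],"delta_rot":[0,0,0],"grip":0},{"offset":[0,-0.0025,0],"delta_rot":[0,0,0],"grip":0}]'
python3 - <<'E'
from tgt import *
st()
E
```

```text
time_s: 12.62
ee_pos: [0.4786, 0.0863, 0.1139]
tcp_rot: [[0.258, 0.966, 0.003], [0.966, -0.258, -0.001], [0.0, 0.003, -1.0]]
wrist_force: [0.1, 0.2, 0.1]
opening: 0.0941
t 12.62 q [  0.    6.6 106.   -0.   67.2  15. ] p [0.4786 0.0863 0.1139] F [0.07 0.21 0.11] M [-0.04  0.08 -0.  ] op 0.0941
[[0.2576, 0.9662, 0.0029], [0.9663, -0.2576, -0.0006], [0.0001, 0.0029, -1.0]]
```

```bash
python3 -m handwheel '[{"offset":[0,0,0],"delta_rot":[0,0,0],"grip":0.3},{"offset":[0,0,0],"delta_rot":[0,0,0],"grip":0.4},{"offset":[0,0,0],"delta_rot":[0,0,0],"grip":0.45},{"offset":[0,0,0],"delta_rot":[0,0,0],"grip":0.48},{"offset":[0,0,0],"delta_rot":[0,0,0],"grip":0.52},{"offset":[0,0,0],"delta_rot":[0,0,0],"grip":0.6},{"offset":[0,0,0],"delta_rot":[0,0,0],"grip":0.6},{"offset":[0,0,0],"delta_rot":[0,0,0],"grip":0.6}]' 6
python3 - <<'E'
from tgt import *
st();d=snap("wrist","w4"); snap("scene","s8"); crop("w4",180,150,200,150,4,"w4c")
E
```

```text
time_s: 13.62
ee_pos: [0.4789, 0.0862, 0.1138]
tcp_rot: [[0.258, 0.966, 0.003], [0.966, -0.258, -0.001], [0.0, 0.003, -1.0]]
wrist_force: [0.7, -1.0, -1.7]
opening: 0.0463
t 13.62 q [  0.    6.7 105.9  -0.   67.2  15. ] p [0.4789 0.0862 0.1138] F [ 0.73 -1.03 -1.72] M [-0.13 -0.28  0.01] op 0.0463
[[0.2578, 0.9662, 0.0032], [0.9662, -0.2578, -0.0008], [0.0001, 0.0033, -1.0]]
```

View pics/w4c.png

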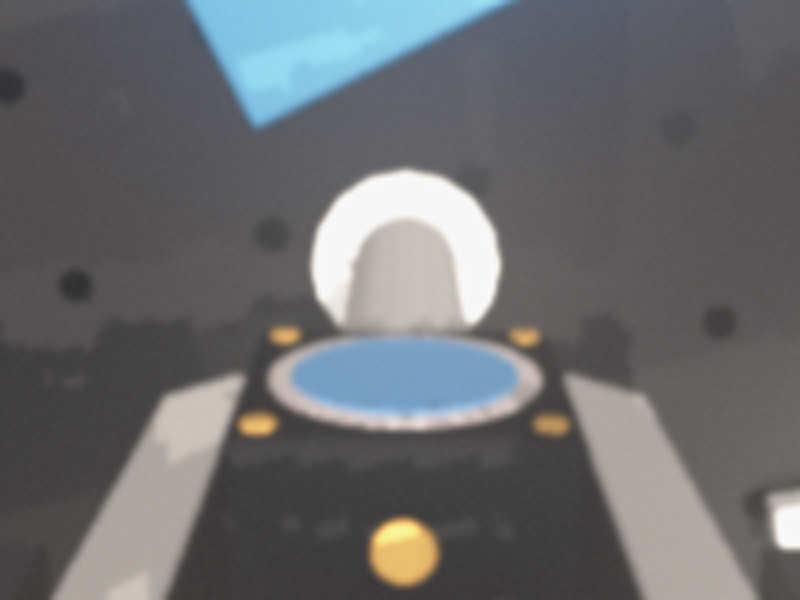

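```bash
python3 -m handwheel '[{"offset":[0,0,0],"delta_rot":[0,0,0],"grip":1},{"offset":[0,0,0],"delta_rot":[0,0,0],"grip":1},{"offset":[0,0,0],"delta_rot":[0,0,0],"grip":1}]' 45
python3 - <<'E'
from tgt import *
st(); crop("top0",370,205,70,50,10,"camc"); crop("w2",340,205,110,80,7,"w2c")
E
```

```text
time_s: 14.1
ee_pos: [0.4789, 0.0862, 0.1138]
tcp_rot: [[0.258, 0.966, 0.003], [0.966, -0.258, -0.001], [0.0, 0.003, -1.0]]
wrist_force: [2.1, -0.1, -0.8]
opening: 0.0455
t 14.1 q [  0.    6.7 105.9  -0.   67.2  15. ] p [0.4789 0.0862 0.1138] F [ 2.08 -0.1  -0.8 ] M [-0.18 -0.53 -0.03] op 0.0455
[[0.2578, 0.9662, 0.0032], [0.9662, -0.2578, -0.0008], [0.0001, 0.0033, -1.0]]
```

View pics/camc.png

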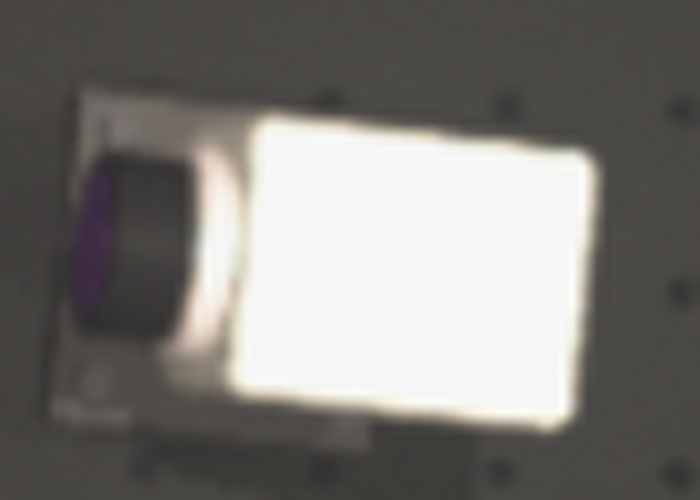

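View pics/w2c.png

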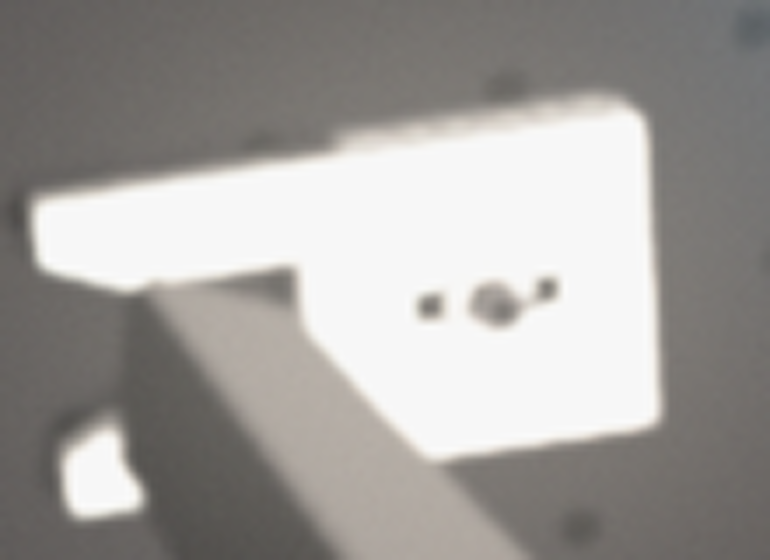

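```bash
python3 - <<'E'
from tgt import *
t=load("top0"); w2=load("w2")
c=[(np.array(q,float)+.5)/10-.5+[370,205] for q in [(257,117),(598,150),(573,432),(232,395)]]
w=np.array([onz(t,q,.161)[:2] for q in c]); print(w.round(4), w.mean(0))
for i,j in ((0,1),(3,2),(0,3),(1,2)): v=w[j]-w[i]; print(np.linalg.norm(v).round(4),np.degrees(np.arctan2(v[1],v[0])).round(1))
c=[(np.array(q,float)+.5)/7-.5+[340,205] for q in [(645,108),(658,428),(298,268),(430,460)]]
w=np.array([onz(w2,q,.018)[:2] for q in c]); print("wrist fork: back +y, back -y, slot end +y",w.round(4))
v=w[1]-w[0];print(np.linalg.norm(v),np.degrees(np.arctan2(v[1],v[0])))
for yaw in (-5,-5.4,-6):
  y=np.radians(yaw);X=np.array([np.cos(y),np.sin(y)]);Y=np.array([-X[1],X[0]])
  print(yaw,[ (p-a*X-b*Y).round(4) for p,a,b in zip(w,(.081,.081,.0125),(.033,-.033,.0145))], "cam dir",)
E
```

```text
[[ 0.5892 -0.3354]
 [ 0.5832 -0.4187]
 [ 0.5162 -0.4133]
 [ 0.5237 -0.3302]] [ 0.55310432 -0.37438806]
0.0836 -94.1
0.0835 -95.1
0.0657 175.5
0.0672 175.3
wrist fork: back +y, back -y, slot end +y [[ 0.6686 -0.0044]
 [ 0.6616 -0.0718]
 [ 0.5978 -0.0196]
 [ 0.6161 -0.0671]]
0.06783001884245339 -95.95734748205375
-5 [array([ 0.5851, -0.0302]), array([ 0.5838, -0.0319]), array([ 0.584 , -0.0329])] cam dir
-5.4 [array([ 0.5849, -0.0296]), array([ 0.5841, -0.0314]), array([ 0.5839, -0.0329])] cam dir
-6 [array([ 0.5846, -0.0287]), array([ 0.5845, -0.0306]), array([ 0.5838, -0.0327])] cam dir
```

```bash
python3 - <<'E'
from tgt import *
w=load("w4"); m=onz(w,(280.4,287.6),.151); print("marker",m)
mt=(w["R"].T@(m-w["ee"])); print("in tool",mt)
seat=np.array([.585,-.031]);yaw=np.radians(-5.1);X=np.array([np.cos(yaw),np.sin(yaw)])
R=down(84.9)
o=mt.copy(); o[2]=0
for fx in (-.072,):
  p=np.append(seat+fx*X,.1198)-R@o; print(p,goto(p,R))
E
python3 -m handwheel '[{"offset":[0,0,-0.003],"delta_rot":[0,0,0],"grip":1},{"offset":[0,0,-0.006],"delta_rot":[0,0,0],"grip":1},{"offset":[0,0,-0.006],"delta_rot":[0,0,0],"grip":1}]'
```

```text
marker [0.47792535 0.08516669 0.151     ]
in tool [-0.00121195 -0.00056313 -0.03720259]
[ 0.51395368 -0.02344251  0.1198    ] (array([-0.0969,  0.0621, -0.0058]), array([ 0.0033,  0.0002, -0.1717]))
time_s: 14.48
ee_pos: [0.4776, 0.0863, 0.1191]
tcp_rot: [[0.258, 0.966, 0.001], [0.966, -0.258, -0.001], [-0.0, 0.001, -1.0]]
wrist_force: [0.2, -0.0, -7.1]
opening: 0.0456
```

```bash
python3 - <<'E'
from tgt import *
print(goto([.514,-.0234,.1198],down(84.9)))
E
```

```text
(array([-0.0967,  0.0634, -0.0007]), array([ 0.0006,  0.0004, -0.1717]))
```

```bash
python3 -m handwheel '[{"offset":[-0.024,0.014,-0.001],"delta_rot":[0,0,-0.04],"grip":1},{"offset":[-0.05,0.03,-0.001],"delta_rot":[0,0,-0.09],"grip":1},{"offset":[-0.075,0.047,-0.001],"delta_rot":[0,0,-0.13],"grip":1},{"offset":[-0.09,0.058,-0.001],"delta_rot":[0,0,-0.16],"grip":1},{"offset":[-0.0967,0.0634,-0.001],"delta_rot":[0.0006,0.0004,-0.1717],"grip":1},{"offset":[-0.0967,0.0634,-0.001],"delta_rot":[0.0006,0.0004,-0.1717],"grip":1},{"offset":[-0.0967,0.0634,-0.001],"delta_rot":[0.0006,0.0004,-0.1717],"grip":1}]'
python3 - <<'E'
from tgt import *
st(); snap("scene","s9");crop("s9",240,140,120,100,6,"s9c");snap("top","t9");crop("t9",235,170,70,80,8,"t9c");snap("wrist","w5")
E
```

```text
time_s: 15.35
ee_pos: [0.5143, -0.0227, 0.1205]
tcp_rot: [[0.089, 0.996, 0.001], [0.996, -0.089, 0.001], [0.001, 0.001, -1.0]]
wrist_force: [-0.1, 0.6, -6.8]
opening: 0.0458
t 15.35 q [-12.2   9.6 101.7   0.   68.7  -7.1] p [ 0.5143 -0.0227  0.1205] F [-0.11  0.59 -6.76] M [-0.01  0.11 -0.03] op 0.0458
[[0.0886, 0.9961, 0.0009], [0.9961, -0.0886, 0.0006], [0.0007, 0.0008, -1.0]]
```

View pics/s9c.png

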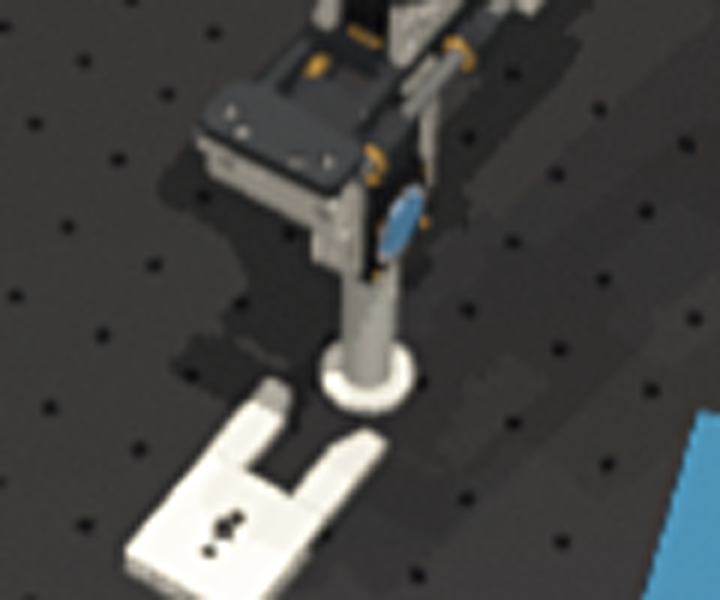

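View pics/t9c.png

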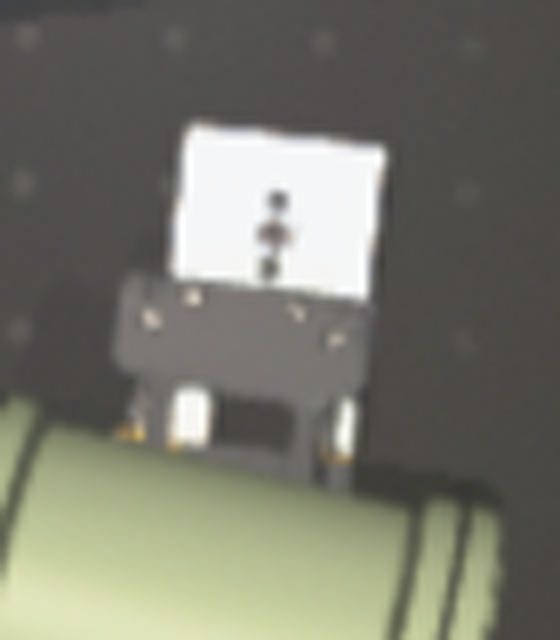

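View pics/w5.png

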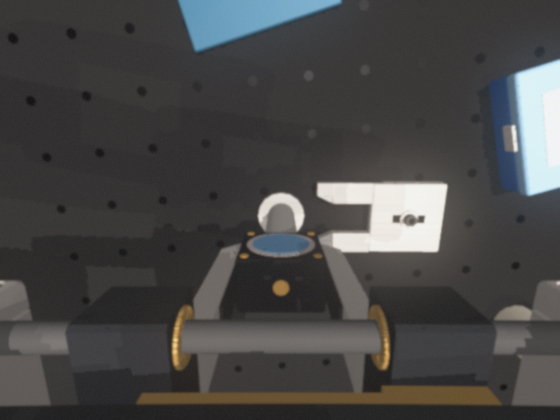

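```bash
python3 - <<'E'
from tgt import *
crop("w5",250,165,210,110,4,"w5c"); crop("w5",225,175,115,85,7,"w5d")
E
```

```text
(no output)
```

View pics/w5c.png

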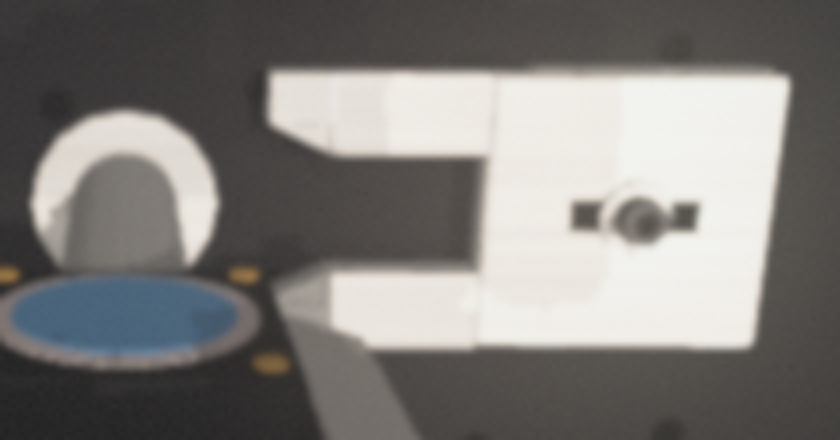

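View pics/w5d.png

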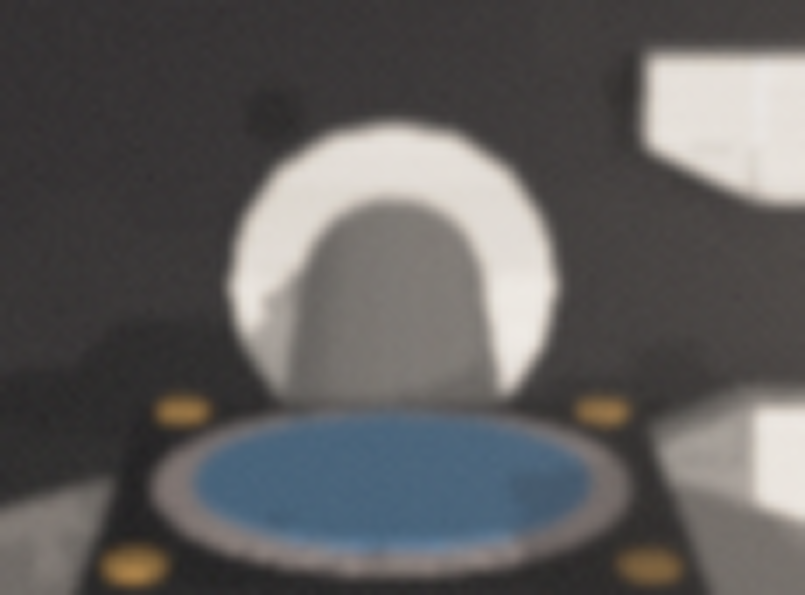

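```bash
cat > fit5.py <<'E'
from tgt import *
from scipy.optimize import least_squares
w=load("w5")
def px(p,o,k): return (np.array(p,float)+.5)/k-.5+np.array(o)
F=np.array([[.0125,.0145,.018],[.0125,-.0145,.018],[.081,.033,.018],[.081,-.033,.018],[-.038,.0215,.018],[-.023,.0145,.018],[-.023,-.0145,.018]])
ob=px([(487,157),(477,270),(790,74),(754,348),(268,124),(332,156),(330,270)],(250,165),4)
def W(p,P):
    c,q=np.cos(p[2]),np.sin(p[2]); return P@np.array([[c,q,0],[-q,c,0],[0,0,1]])+[p[0],p[1],0]
f=lambda p:(proj(w,W(p,F))-ob).ravel()
r=least_squares(f,[.585,-.031,-.09]); print("fork",r.x[:2].round(4),np.degrees(r.x[2]).round(2)); print(f(r.x).reshape(-1,2).round(1))
rim=px([(228,285),(560,285),(393,122),(275,180),(512,180)],(225,175),7)
for zt in (.0115,.0135):
  g=lambda c:np.linalg.norm(np.array([onz(w,q,zt)[:2] for q in rim])-c,axis=1)-.022
  c=least_squares(g,[.514,-.024]).x; print("foot",zt,c.round(4),(g(c)*1e3).round(1))
  v=c-r.x[:2]; C,S=np.cos(r.x[2]),np.sin(r.x[2]); print("foot in fork",C*v[0]+S*v[1],-S*v[0]+C*v[1])
m=px([(0,0)],(0,0),1)
E
python3 fit5.py
```

```text
fork [ 0.5848 -0.0307] -5.15
[[-0.5 -0.8]
 [-0.2  0.9]
 [ 1.   0.1]
 [ 0.6 -0.1]
 [ 0.  -0. ]
 [-0.1 -0.6]
 [-0.9  0.8]]
foot 0.0115 [ 0.5142 -0.0231] [ 0.7  0.8  0.5 -0.3 -0.4]
foot in fork -0.07095590985883624 0.0011913830288478233
foot 0.0135 [ 0.5142 -0.0228] [ 0.6  0.6  0.5 -0.3 -0.4]
foot in fork -0.07095977117437408 0.001510134375810341
```

```bash
python3 - <<'E'
from tgt import *
crop("w5",255,265,52,42,12,"w5m")
w=load("w5"); print(onz(w,(281,288),.1565), w["ee"])
E
```

```text
[ 0.51389795 -0.02475351  0.1565    ] [ 0.51444955 -0.02268996  0.12073335]
```

View pics/w5m.png

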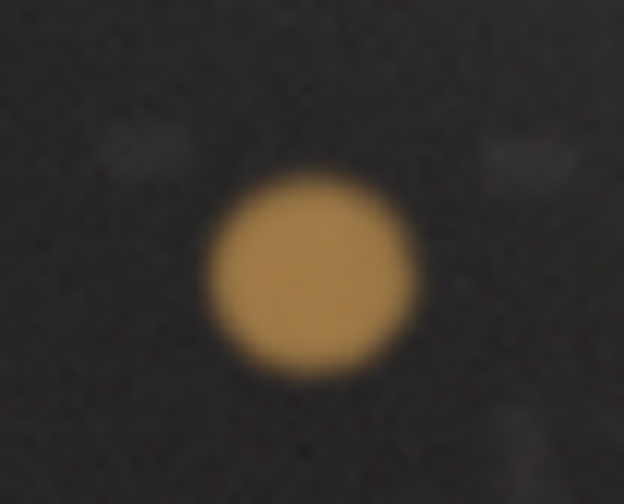

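```bash
python3 -m handwheel '[{"offset":[-0.001,0,0.002],"delta_rot":[0,0,0],"grip":1},{"offset":[-0.0012,0,0.004],"delta_rot":[0,0,0],"grip":1},{"offset":[-0.0012,0,0.0052],"delta_rot":[0,0,0],"grip":1},{"offset":[-0.0012,0,0.0058],"delta_rot":[0,0,0],"grip":1},{"offset":[-0.0012,0,0.0058],"delta_rot":[0,0,0],"grip":1}]'
```

```text
time_s: 16.12
ee_pos: [0.5148, -0.0248, 0.115]
tcp_rot: [[0.089, 0.996, 0.002], [0.996, -0.089, -0.0], [0.0, 0.002, -1.0]]
wrist_force: [0.6, 0.6, -7.2]
opening: 0.0456
```

```bash
python3 -m handwheel '[{"offset":[0,0,0.0006],"delta_rot":[0,0,0],"grip":1},{"offset":[0,0,0.0012],"delta_rot":[0,0,0],"grip":1},{"offset":[0,0,0.0012],"delta_rot":[0,0,0],"grip":1}]'; python3 -m handwheel '[{"offset":[0,0,0.0005],"delta_rot":[0,0,0],"grip":1},{"offset":[0,0,0.0005],"delta_rot":[0,0,0],"grip":1}]'
```

```text
time_s: 16.5
ee_pos: [0.5148, -0.0248, 0.1139]
tcp_rot: [[0.089, 0.996, 0.002], [0.996, -0.089, -0.0], [0.0, 0.002, -1.0]]
wrist_force: [-0.2, -0.6, -7.4]
opening: 0.0457
time_s: 16.75
ee_pos: [0.5149, -0.0247, 0.1138]
tcp_rot: [[0.089, 0.996, 0.002], [0.996, -0.089, -0.0], [0.0, 0.002, -1.0]]
wrist_force: [-1.8, -0.3, -2.8]
opening: 0.0458
```

```bash
python3 -m handwheel '[{"offset":[0,0,0],"delta_rot":[0,0,0],"grip":0.48},{"offset":[0,0,0],"delta_rot":[0,0,0],"grip":0.44},{"offset":[0,0,0],"delta_rot":[0,0,0],"grip":0.44},{"offset":[0,0,0],"delta_rot":[0,0,0],"grip":0.44}]' 5
python3 - <<'E'
from tgt import *
st(); snap("wrist","w6"); snap("scene","s10"); crop("s10",240,140,120,100,6,"s10c");crop("w6",225,175,115,120,5,"w6c")
E
python3 -m handwheel '[{"offset":[0,0,0],"delta_rot":[0,0,0],"grip":0.47},{"offset":[0,0,0],"delta_rot":[0,0,0],"grip":0.52},{"offset":[0,0,0],"delta_rot":[0,0,0],"grip":0.6},{"offset":[0,0,0],"delta_rot":[0,0,0],"grip":0.6}]'
python3 -m handwheel '[{"offset":[0,0,0],"delta_rot":[0,0,0],"grip":1},{"offset":[0,0,0],"delta_rot":[0,0,0],"grip":1}]' 45
```

```text
time_s: 17.25
ee_pos: [0.5152, -0.0248, 0.1137]
tcp_rot: [[0.089, 0.996, 0.003], [0.996, -0.089, -0.0], [-0.0, 0.003, -1.0]]
wrist_force: [-0.1, -0.2, 0.1]
opening: 0.0527
t 17.25 q [-12.4  10.1 102.    0.   67.8  -7.3] p [ 0.5152 -0.0248  0.1137] F [-0.05 -0.16  0.1 ] M [-0.07  0.11  0.01] op 0.0527
[[0.0889, 0.996, 0.0028], [0.996, -0.0889, -0.0003], [-0.0001, 0.0029, -1.0]]
time_s: 17.85
ee_pos: [0.5149, -0.0247, 0.1134]
tcp_rot: [[0.089, 0.996, 0.002], [0.996, -0.089, -0.0], [0.0, 0.002, -1.0]]
wrist_force: [0.4, -0.7, -0.7]
opening: 0.0456
time_s: 18.1
ee_pos: [0.5149, -0.0247, 0.1134]
tcp_rot: [[0.089, 0.996, 0.002], [0.996, -0.089, -0.0], [0.0, 0.002, -1.0]]
wrist_force: [1.0, 0.2, -0.6]
opening: 0.0458
```

View pics/s10c.png

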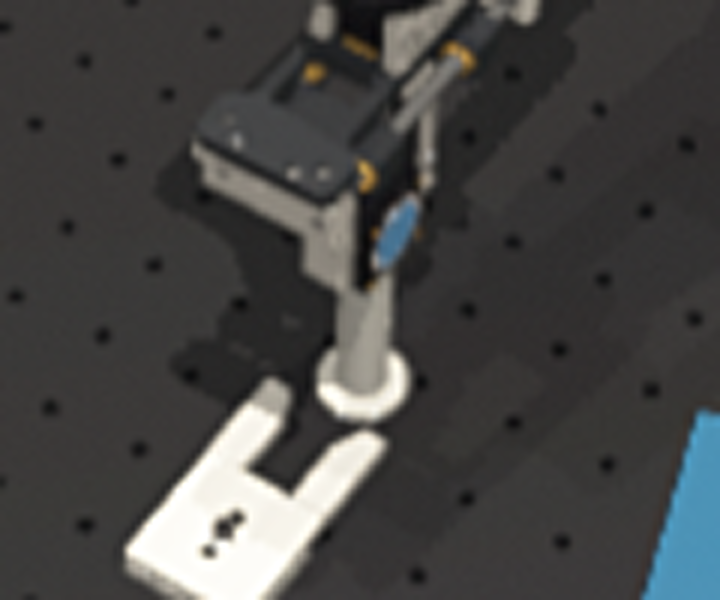

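View pics/w6c.png

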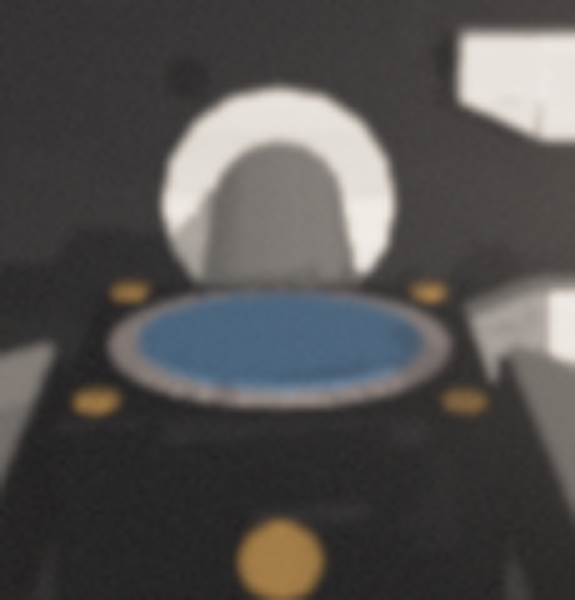

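```bash
cat > foot.py <<'E'
from tgt import *
from scipy.optimize import least_squares
fk=np.array([.5848,-.0307,np.radians(-5.15)])
def infork(c):
  v=np.array(c)[:2]-fk[:2]; C,S=np.cos(fk[2]),np.sin(fk[2]); return np.array([C*v[0]+S*v[1],-S*v[0]+C*v[1]]).round(4)
def foot(name,pts,o,k,z=.006):
  w=load(name); rim=(np.array(pts,float)+.5)/k-.5+np.array(o)
  P=np.array([onz(w,q,z)[:2] for q in rim]); g=lambda c:np.linalg.norm(P-c,axis=1)-.022
  c=least_squares(g,P.mean(0)-[0,.01]).x; return c.round(4),(g(c)*1e3).round(1),infork(c)
E
python3 - <<'E'
from foot import *
print(foot("w6",[(162,200),(396,200),(280,86),(195,127),(362,127)],(225,175),5))
w=load("w6"); m=onz(w,(280.7,286.6),.151); print(m,infork(m),infork(w["ee"]))
y=fk[2];R=down(84.85);X=np.array([np.cos(y),np.sin(y),0])
print(R.T@X)
E
```

```text
(array([ 0.5147, -0.0249]), array([ 0.3,  0.3,  0.6, -0.4, -0.5]), array([-0.0704, -0.0005]))
[ 0.51455092 -0.02530416  0.151     ] [-0.0704 -0.0009] [-0.0699 -0.0004]
[1.74426452e-17 1.00000000e+00 0.00000000e+00]
```

```bash
python3 -m handwheel '[{"offset":[0,0.003,0],"delta_rot":[0,0,0],"grip":1},{"offset":[0.0002,0.007,0],"delta_rot":[0,0,0],"grip":1},{"offset":[0.0004,0.012,0],"delta_rot":[0,0,0],"grip":1}]'; python3 -m handwheel '[{"offset":[0,0.005,0],"delta_rot":[0,0,0],"grip":1},{"offset":[0,0.01,0],"delta_rot":[0,0,0],"grip":1},{"offset":[0,0.015,0],"delta_rot":[0,0,0],"grip":1},{"offset":[0,0.02,0],"delta_rot":[0,0,0],"grip":1}]'
python3 - <<'E'
from foot import *
st(); w=snap("wrist","w7"); crop("w7",225,175,115,120,5,"w7c"); print(infork(w["ee"]))
snap("scene","s11"); crop("s11",240,140,120,100,6,"s11c")
E
```

```text
time_s: 18.48
ee_pos: [0.523, -0.0251, 0.1135]
tcp_rot: [[0.088, 0.996, -0.008], [0.996, -0.088, 0.0], [-0.0, -0.008, -1.0]]
wrist_force: [-8.5, -0.1, 9.4]
opening: 0.046
time_s: 18.98
ee_pos: [0.5431, -0.0267, 0.1134]
tcp_rot: [[0.089, 0.996, -0.007], [0.996, -0.089, 0.001], [0.0, -0.007, -1.0]]
wrist_force: [-7.8, 0.2, 9.5]
opening: 0.0453
t 18.98 q [-11.9  13.8  97.6  -0.   69.1  -6.8] p [ 0.5431 -0.0267  0.1134] F [-7.81  0.2   9.47] M [ 0.13  2.37 -0.05] op 0.0453
[[0.0885, 0.996, -0.0073], [0.9961, -0.0885, 0.0009], [0.0002, -0.0074, -1.0]]
[-0.0419  0.0003]
```

View pics/w7c.png

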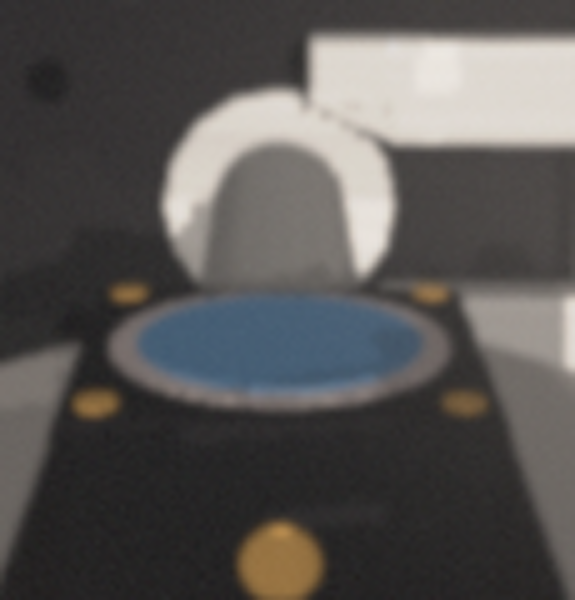

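View pics/s11c.png

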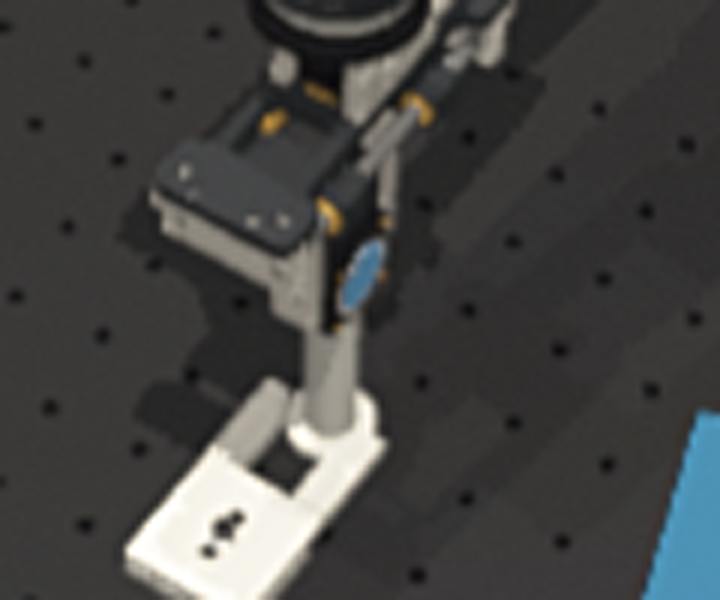

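```bash
python3 -m handwheel '[{"offset":[0,0.004,-0.0008],"delta_rot":[0,0,0],"grip":1},{"offset":[0,0.008,-0.0012],"delta_rot":[0,0,0],"grip":1},{"offset":[0,0.012,-0.0012],"delta_rot":[0,0,0],"grip":1},{"offset":[0,0.016,-0.0012],"delta_rot":[0,0,0],"grip":1}]'
python3 - <<'E'
from foot import *
st(); w=snap("wrist","w8"); crop("w8",225,175,150,120,5,"w8c"); print(infork(w["ee"]))
E
```

```text
time_s: 19.58
ee_pos: [0.5627, -0.0285, 0.1135]
tcp_rot: [[0.089, 0.996, 0.001], [0.996, -0.089, 0.0], [0.0, 0.001, -1.0]]
wrist_force: [0.4, -0.3, -8.1]
opening: 0.0455
t 19.57 q [-11.7  15.7  95.2   0.   69.1  -6.6] p [ 0.5627 -0.0285  0.1135] F [ 0.37 -0.33 -8.11] M [-0.06  0.04  0.01] op 0.0455
[[0.089, 0.996, 0.0013], [0.996, -0.089, 0.0002], [0.0003, 0.0013, -1.0]]
[-0.0222  0.0002]
```

View pics/w8c.png

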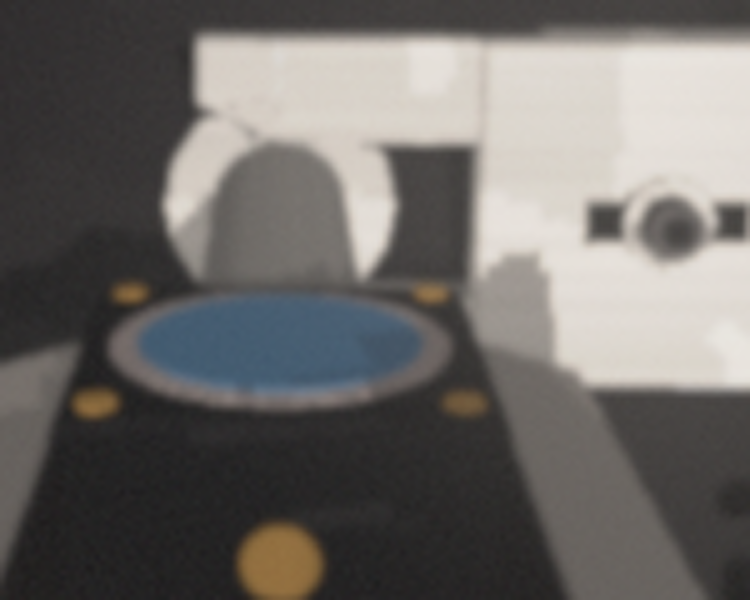

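```bash
python3 -m handwheel '[{"offset":[0,0,0.0005],"delta_rot":[0,0,0],"grip":1},{"offset":[0,0.002,0.0005],"delta_rot":[0,0,0],"grip":1}]'
python3 -m handwheel '[{"offset":[0,0.003,0.0003],"delta_rot":[0,0,0],"grip":1},{"offset":[0,0.006,0.0003],"delta_rot":[0,0,0],"grip":1}]'
python3 -m handwheel '[{"offset":[0,0.003,0.0],"delta_rot":[0,0,0],"grip":1},{"offset":[0,0.006,0.0],"delta_rot":[0,0,0],"grip":1}]'
python3 - <<'E'
from foot import *
st(); print(infork(get_obs()["ee_pos"]))
E
```

```text
time_s: 19.88
ee_pos: [0.5643, -0.0287, 0.1137]
tcp_rot: [[0.089, 0.996, 0.001], [0.996, -0.089, 0.0], [0.0, 0.001, -1.0]]
wrist_force: [0.6, -0.7, -7.3]
opening: 0.0458
time_s: 20.12
ee_pos: [0.5709, -0.0294, 0.1139]
tcp_rot: [[0.089, 0.996, 0.002], [0.996, -0.089, -0.0], [-0.0, 0.002, -1.0]]
wrist_force: [0.5, 0.0, -8.0]
opening: 0.046
time_s: 20.38
ee_pos: [0.5769, -0.0299, 0.114]
tcp_rot: [[0.089, 0.996, 0.002], [0.996, -0.089, -0.0], [0.0, 0.002, -1.0]]
wrist_force: [-0.7, -0.1, -6.9]
opening: 0.0459
t 20.38 q [-11.6  17.2  93.1   0.   69.6  -6.5] p [ 0.5769 -0.0299  0.114 ] F [-0.69 -0.11 -6.9 ] M [-0.04  0.1  -0.01] op 0.0459
[[0.0889, 0.996, 0.0021], [0.996, -0.0889, -0.0002], [0.0, 0.0021, -1.0]]
[-0.008   0.0001]
```

```bash
python3 -m handwheel '[{"offset":[0,0,0.0008],"delta_rot":[0,0,0],"grip":1},{"offset":[0,0,0.0008],"delta_rot":[0,0,0],"grip":1}]'
python3 -m handwheel '[{"offset":[0,0.002,0.0001],"delta_rot":[0,0,0],"grip":1},{"offset":[0,0.004,0.0001],"delta_rot":[0,0,0],"grip":1}]'
python3 - <<'E'
from foot import *
st(); print(infork(get_obs()["ee_pos"]))
E
```

```text
time_s: 20.62
ee_pos: [0.5771, -0.0299, 0.1134]
tcp_rot: [[0.089, 0.996, 0.003], [0.996, -0.089, -0.0], [-0.0, 0.003, -1.0]]
wrist_force: [0.2, 0.3, -5.5]
opening: 0.0452
time_s: 20.88
ee_pos: [0.5801, -0.0302, 0.1134]
tcp_rot: [[0.089, 0.996, 0.001], [0.996, -0.089, -0.0], [-0.0, 0.001, -1.0]]
wrist_force: [-2.1, 0.1, -0.9]
opening: 0.046
t 20.88 q [-11.5  17.7  92.6   0.   69.7  -6.4] p [ 0.5801 -0.0302  0.1134] F [-2.11  0.07 -0.93] M [-0.01  0.93  0.02] op 0.046
[[0.0889, 0.996, 0.0007], [0.996, -0.0889, -0.0001], [-0.0, 0.0007, -1.0]]
[-0.0047  0.0001]
```

```bash
python3 -m handwheel '[{"offset":[0,0.0015,0],"delta_rot":[0,0,0],"grip":1},{"offset":[0,0.003,0],"delta_rot":[0,0,0],"grip":1}]'
python3 -m handwheel '[{"offset":[0,0.001,0],"delta_rot":[0,0,0],"grip":1}]'
python3 - <<'E'
from foot import *
st(); w=snap("wrist","w9"); crop("w9",225,175,150,120,5,"w9c"); print(infork(w["ee"]))
E
```

```text
time_s: 21.12
ee_pos: [0.5833, -0.0304, 0.1134]
tcp_rot: [[0.089, 0.996, 0.001], [0.996, -0.089, -0.0], [0.0, 0.001, -1.0]]
wrist_force: [-4.5, -0.7, 0.3]
opening: 0.0458
time_s: 21.25
ee_pos: [0.5843, -0.0305, 0.1134]
tcp_rot: [[0.089, 0.996, 0.001], [0.996, -0.089, -0.0], [0.0, 0.001, -1.0]]
wrist_force: [-4.0, 0.7, 1.9]
opening: 0.0458
t 21.25 q [-11.5  18.1  92.    0.   69.9  -6.4] p [ 0.5843 -0.0305  0.1134] F [-3.96  0.69  1.86] M [ 0.11  1.51 -0.04] op 0.0458
[[0.0889, 0.996, 0.0011], [0.996, -0.0889, -0.0001], [0.0, 0.0011, -1.0]]
[-0.0005  0.0001]
```

View pics/w9c.png

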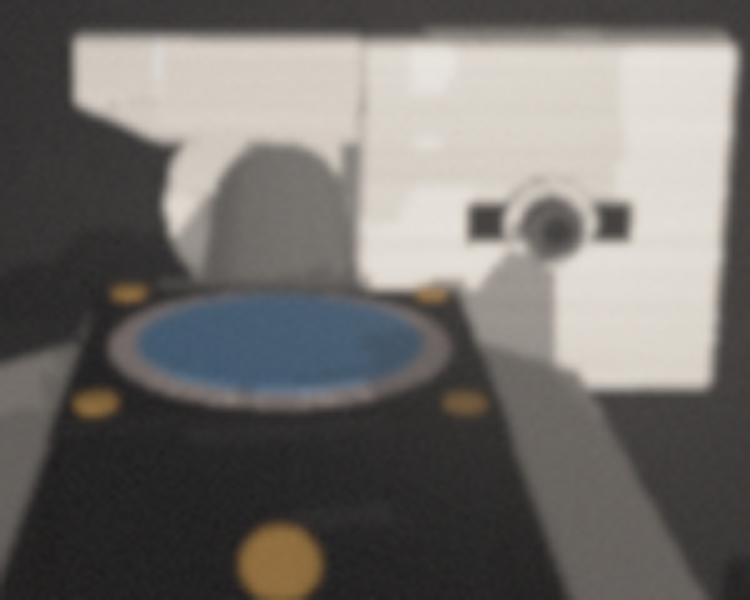

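```bash
for i in 1; do python3 -m handwheel '[{"offset":[0,0.0006,0],"delta_rot":[0,0,0],"grip":1},{"offset":[0,0.0006,0],"delta_rot":[0,0,0],"grip":1}]'; done
python3 -m handwheel '[{"offset":[0,0.0006,0],"delta_rot":[0,0,0],"grip":1},{"offset":[0,0.0006,0],"delta_rot":[0,0,0],"grip":1}]' ; python3 -m handwheel '[{"offset":[0,0.0005,0],"delta_rot":[0,0,0],"grip":1},{"offset":[0,0.0005,0],"delta_rot":[0,0,0],"grip":1}]'
```

```text
time_s: 21.55
ee_pos: [0.585, -0.0306, 0.1134]
tcp_rot: [[0.089, 0.996, 0.002], [0.996, -0.089, -0.0], [0.0, 0.002, -1.0]]
wrist_force: [-5.3, 1.4, 3.9]
opening: 0.0458
time_s: 21.8
ee_pos: [0.5856, -0.0306, 0.1134]
tcp_rot: [[0.089, 0.996, 0.002], [0.996, -0.089, -0.0], [0.0, 0.002, -1.0]]
wrist_force: [-5.6, 0.1, 3.4]
opening: 0.0452
time_s: 22.05
ee_pos: [0.5857, -0.0307, 0.1134]
tcp_rot: [[0.089, 0.996, 0.001], [0.996, -0.089, -0.0], [-0.0, 0.001, -1.0]]
wrist_force: [-6.1, 0.1, 3.5]
opening: 0.0458
```

```bash
python3 -m handwheel '[{"offset":[0,0.0006,0],"delta_rot":[0,0,0],"grip":1},{"offset":[0,0.0006,0],"delta_rot":[0,0,0],"grip":1}]' ; python3 -m handwheel '[{"offset":[0,0.0006,0],"delta_rot":[0,0,0],"grip":1},{"offset":[0,0.0006,0],"delta_rot":[0,0,0],"grip":1}]'
python3 - <<'E'
from foot import *
st(); w=snap("wrist","w10"); crop("w10",255,190,60,50,13,"w10c"); print(infork(w["ee"]))
E
```

```text
time_s: 22.3
ee_pos: [0.5859, -0.0307, 0.1134]
tcp_rot: [[0.089, 0.996, -0.0], [0.996, -0.089, -0.0], [-0.0, -0.0, -1.0]]
wrist_force: [-7.0, 1.1, 4.5]
opening: 0.0459
time_s: 22.55
ee_pos: [0.586, -0.0307, 0.1134]
tcp_rot: [[0.089, 0.996, -0.001], [0.996, -0.089, 0.0], [-0.0, -0.001, -1.0]]
wrist_force: [-7.7, 0.1, 6.5]
opening: 0.0458
t 22.55 q [-11.4  18.4  91.6  -0.   70.1  -6.3] p [ 0.586  -0.0307  0.1134] F [-7.69  0.12  6.52] M [ 0.15  2.31 -0.04] op 0.0458
[[0.0888, 0.9961, -0.0014], [0.9961, -0.0888, 0.0001], [-0.0001, -0.0014, -1.0]]
[0.0012 0.0001]
```

View pics/w10c.png

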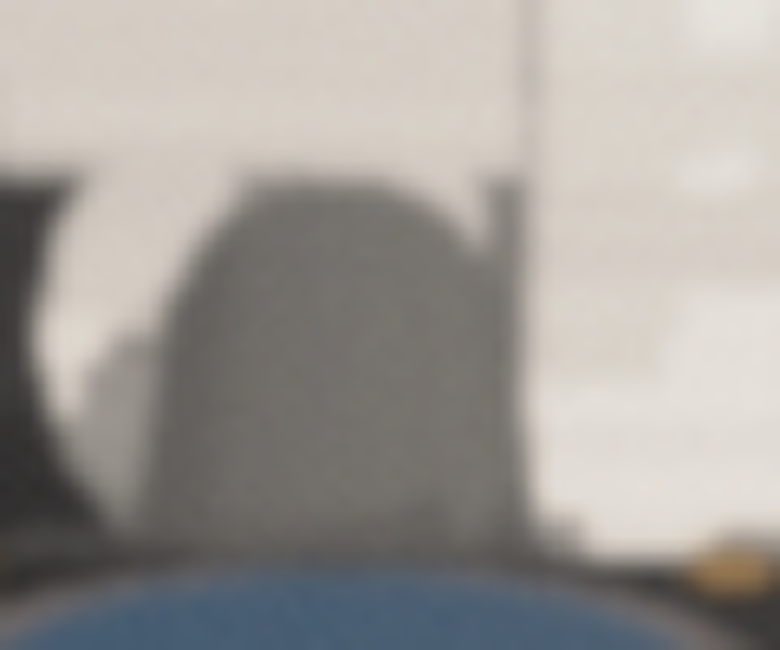

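```bash
python3 -m handwheel '[{"offset":[0,-0.0008,0],"delta_rot":[0,0,0],"grip":1},{"offset":[0,-0.0008,0],"delta_rot":[0,0,0],"grip":1}]'; python3 -m handwheel '[{"offset":[0,0,0],"delta_rot":[0,0,0],"grip":1},{"offset":[0,0,0],"delta_rot":[0,0,0],"grip":0.48},{"offset":[0,0,0],"delta_rot":[0,0,0],"grip":0.42},{"offset":[0,0,0],"delta_rot":[0,0,0],"grip":0.25},{"offset":[0,0,0],"delta_rot":[0,0,0],"grip":0.25}]' 5
python3 - <<'E'
from foot import *
st(); w=snap("wrist","w11"); crop("w11",225,175,150,120,5,"w11c"); print(infork(w["ee"]))
E
```

```text
time_s: 22.85
ee_pos: [0.5858, -0.0307, 0.1134]
tcp_rot: [[0.089, 0.996, 0.0], [0.996, -0.089, -0.0], [-0.0, 0.0, -1.0]]
wrist_force: [-6.7, 0.6, 5.2]
opening: 0.0455
time_s: 23.48
ee_pos: [0.5874, -0.0309, 0.1133]
tcp_rot: [[0.089, 0.996, 0.004], [0.996, -0.089, -0.0], [-0.0, 0.004, -1.0]]
wrist_force: [0.6, 0.8, -0.2]
opening: 0.0694
t 23.48 q [-11.4  18.4  91.6   0.   69.8  -6.3] p [ 0.5874 -0.0309  0.1133] F [ 0.58  0.78 -0.19] M [-0.13  0.07 -0.05] op 0.0694
[[0.089, 0.996, 0.0036], [0.996, -0.089, -0.0004], [-0.0001, 0.0036, -1.0]]
[0.0026 0.    ]
```

View pics/w11c.png

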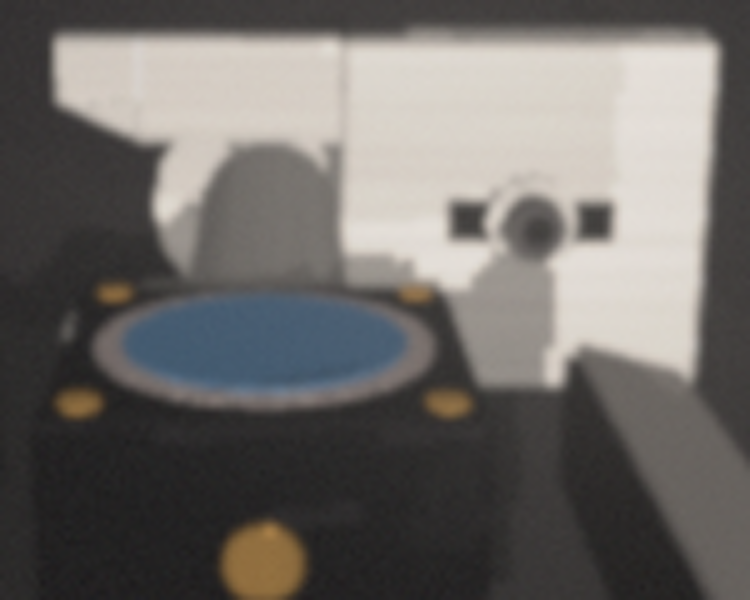

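```bash
python3 - <<'E'
from foot import *
crop("w11",250,190,60,50,13,"w11d")
w=load("w11"); m=onz(w,((263+.5)/5-.5+225,(563+.5)/5-.5+175),.151); print(m,infork(m))
print(foot("w11",[(153,200),(200,127.)],(225,175),5))
E
```

```text
[ 0.58500388 -0.0313107   0.151     ] [ 0.0003 -0.0006]
(array([ 0.5844, -0.034 ]), array([0., 0.]), array([-0.0001, -0.0033]))
```

View pics/w11d.png

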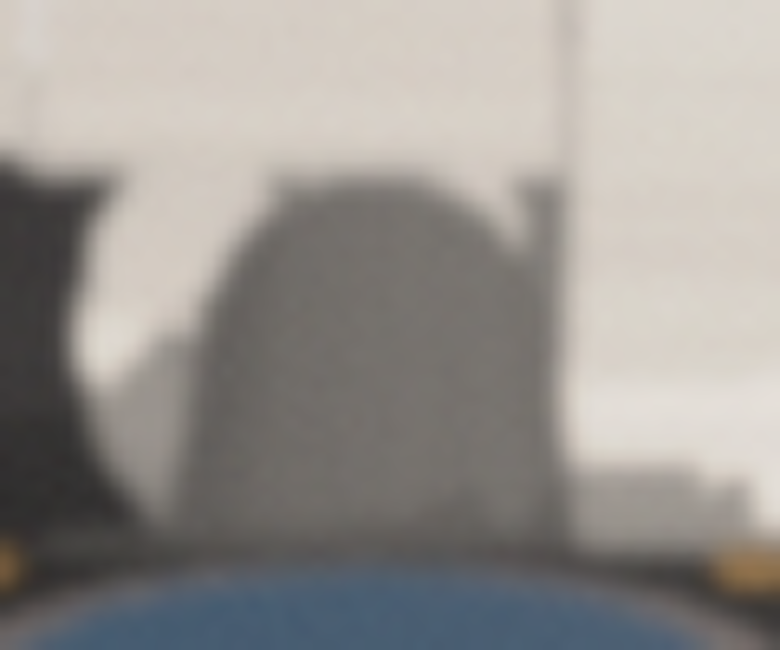

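```bash
python3 -m handwheel '[{"offset":[0,-0.0026,0],"delta_rot":[0,0,0],"grip":0.1},{"offset":[0,-0.0026,-0.005],"delta_rot":[0,0,0],"grip":0},{"offset":[0,-0.0026,-0.02],"delta_rot":[0,0,0],"grip":0},{"offset":[0,-0.0026,-0.05],"delta_rot":[0,0,0],"grip":0},{"offset":[0,-0.0026,-0.09],"delta_rot":[0,0,0],"grip":0},{"offset":[0,-0.03,-0.1],"delta_rot":[0,0,0],"grip":1},{"offset":[0,-0.0626,-0.1],"delta_rot":[0,0,0],"grip":1},{"offset":[0,-0.0626,-0.1],"delta_rot":[0,0,0],"grip":1},{"offset":[0,-0.0626,-0.1],"delta_rot":[0,0,0],"grip":1},{"offset":[0,-0.0626,-0.1],"delta_rot":[0,0,0],"grip":1}]'
python3 - <<'E'
from foot import *
st(); o=get_obs(); print(infork(o["ee_pos"]))
w=snap("wrist","w12"); snap("scene","s12"); crop("s12",240,140,120,100,6,"s12c"); snap("top","t12")
E
```

```text
time_s: 24.78
ee_pos: [0.5251, -0.0254, 0.2132]
tcp_rot: [[0.089, 0.996, 0.003], [0.996, -0.089, -0.0], [-0.0, 0.003, -1.0]]
wrist_force: [-0.0, -0.1, 0.1]
opening: 0.0476
t 24.77 q [-12.2   5.4  94.8   0.   79.7  -7.1] p [ 0.5251 -0.0254  0.2132] F [-0.01 -0.08  0.06] M [-0.04  0.06 -0.01] op 0.0476
[[0.0891, 0.996, 0.0028], [0.996, -0.0891, -0.0003], [-0.0, 0.0028, -1.0]]
[-0.0599 -0.0001]
```

View pics/w12.png

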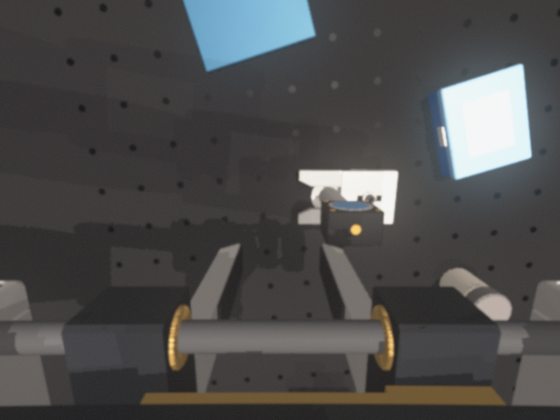

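View pics/s12c.png

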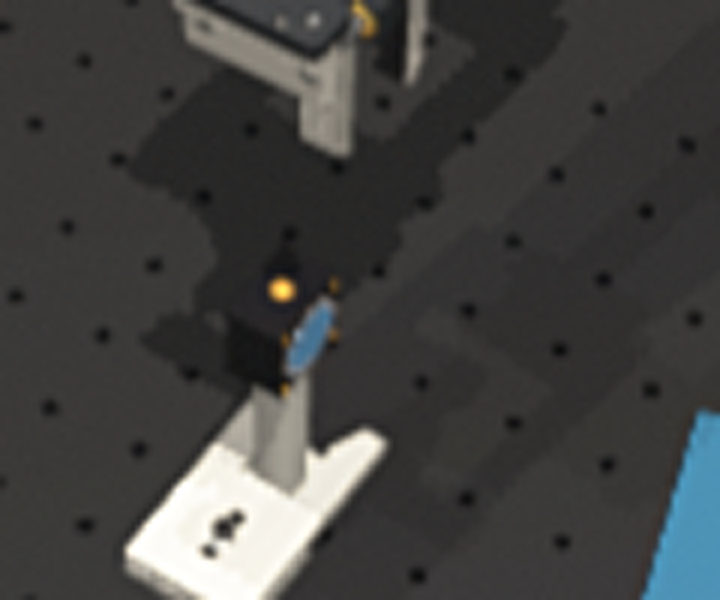

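```bash
python3 -m handwheel '[{"offset":[0,0,0],"delta_rot":[0,0,0],"grip":1},{"offset":[0,0,0],"delta_rot":[0,0,0],"grip":1},{"offset":[0,0,0],"delta_rot":[0,0,0],"grip":1},{"offset":[0,0,0],"delta_rot":[0,0,0],"grip":1},{"offset":[0,0,0.02],"delta_rot":[0,0,0],"grip":1},{"offset":[0,0,0.05],"delta_rot":[0,0,0],"grip":1},{"offset":[0,0,0.075],"delta_rot":[0,0,0],"grip":1},{"offset":[0,0,0.08],"delta_rot":[0,0,0],"grip":1},{"offset":[0,0,0.08],"delta_rot":[0,0,0],"grip":1}]' 10
python3 - <<'E'
from foot import *
st(); o=get_obs(); print(infork(o["ee_pos"]))
w=snap("wrist","w13");crop("w13",225,175,150,130,5,"w13c")
E
```

```text
time_s: 26.05
ee_pos: [0.5245, -0.0252, 0.1333]
tcp_rot: [[0.089, 0.996, 0.002], [0.996, -0.089, -0.0], [-0.0, 0.002, -1.0]]
wrist_force: [0.7, 0.1, 0.9]
opening: 0.0003
t 26.05 q [-12.2   9.9  99.7   0.   70.3  -7.1] p [ 0.5245 -0.0252  0.1333] F [0.7  0.1  0.87] M [-0.06  0.1  -0.01] op 0.0003
[[0.0889, 0.996, 0.0022], [0.996, -0.0889, -0.0002], [-0.0, 0.0022, -1.0]]
[-0.0605  0.    ]
```

View pics/w13.png

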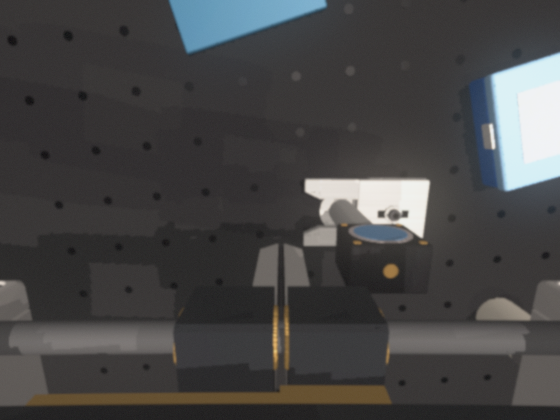

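```bash
python3 -m handwheel '[{"offset":[0,0.007,0],"delta_rot":[0,0,0],"grip":1},{"offset":[0,0.014,0],"delta_rot":[0,0,0],"grip":1},{"offset":[0,0.019,0],"delta_rot":[0,0,0],"grip":1},{"offset":[0,0.021,0],"delta_rot":[0,0,0],"grip":1},{"offset":[0,0.021,0],"delta_rot":[0,0,0],"grip":1},{"offset":[0,0.021,0],"delta_rot":[0,0,0],"grip":1}]'
python3 - <<'E'
from foot import *
st(); o=get_obs(); print(infork(o["ee_pos"]))
w=snap("wrist","w14");crop("w14",250,190,130,110,6,"w14c")
E
```

```text
time_s: 26.85
ee_pos: [0.545, -0.027, 0.1328]
tcp_rot: [[0.089, 0.996, 0.002], [0.996, -0.089, -0.0], [0.0, 0.002, -1.0]]
wrist_force: [-0.1, 0.1, 0.1]
opening: 0.0009
t 26.85 q [-11.9  12.3  96.8   0.   70.8  -6.8] p [ 0.545  -0.027   0.1328] F [-0.13  0.11  0.08] M [-0.08  0.1  -0.01] op 0.0009
[[0.0889, 0.996, 0.0016], [0.996, -0.0889, -0.0001], [0.0, 0.0016, -1.0]]
[-0.04    0.0001]
```

View pics/w14c.png

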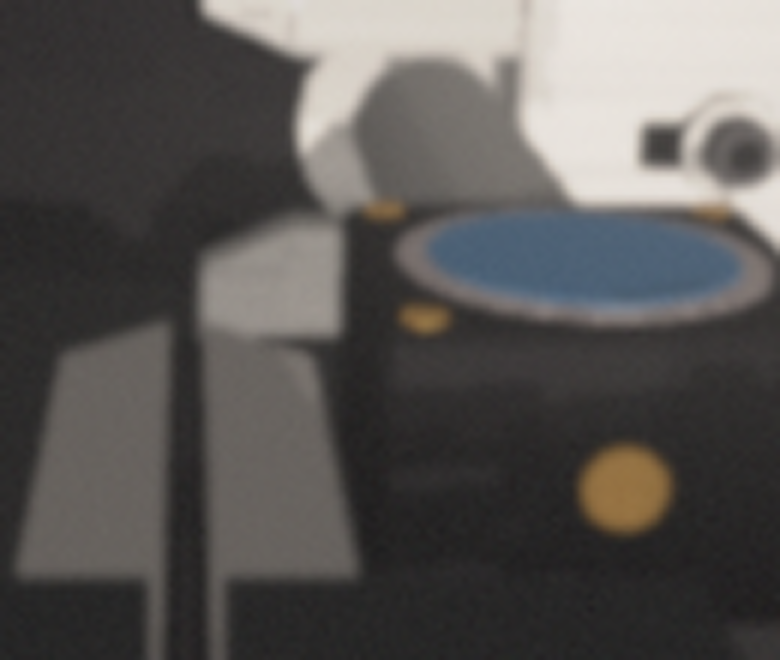

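```bash
python3 -m handwheel '[{"offset":[0,0.0008,0],"delta_rot":[0,0,0],"grip":1},{"offset":[0,0.0015,0],"delta_rot":[0,0,0],"grip":1},{"offset":[0,0.002,0],"delta_rot":[0,0,0],"grip":1},{"offset":[0,0.002,0],"delta_rot":[0,0,0],"grip":1}]'
for i in 1 2 3; do python3 -m handwheel '[{"offset":[0,0.0003,0],"delta_rot":[0,0,0],"grip":1},{"offset":[0,0.0003,0],"delta_rot":[0,0,0],"grip":1}]' | grep -E 'ee_pos|force';  python3 - <<'E'
from foot import *
st()
E
done
```

```text
time_s: 27.4
ee_pos: [0.5472, -0.0272, 0.133]
tcp_rot: [[0.089, 0.996, 0.002], [0.996, -0.089, -0.0], [0.0, 0.002, -1.0]]
wrist_force: [-0.9, 0.8, -0.8]
opening: 0.0
ee_pos: [0.5475, -0.0272, 0.1329]
wrist_force: [-0.2, -0.7, -0.2]
t 27.65 q [-11.9  12.6  96.5   0.   70.8  -6.8] p [ 0.5475 -0.0272  0.1329] F [-0.15 -0.71 -0.16] M [-0.04  0.11 -0.  ] op 0.0004
[[0.089, 0.996, 0.002], [0.996, -0.089, -0.0001], [0.0001, 0.002, -1.0]]
ee_pos: [0.5478, -0.0273, 0.133]
wrist_force: [0.2, -0.2, -1.3]
t 27.9 q [-11.9  12.6  96.4   0.   70.8  -6.8] p [ 0.5478 -0.0273  0.133 ] F [ 0.24 -0.23 -1.29] M [-0.03  0.08  0.02] op 0.0005
[[0.0889, 0.996, 0.002], [0.996, -0.0889, -0.0002], [0.0, 0.002, -1.0]]
ee_pos: [0.5481, -0.0273, 0.133]
wrist_force: [0.2, -0.1, -0.1]
t 28.15 q [-11.9  12.7  96.4   0.   70.9  -6.8] p [ 0.5481 -0.0273  0.133 ] F [ 0.2  -0.11 -0.1 ] M [-0.07  0.14 -0.02] op 0.0002
[[0.0889, 0.996, 0.0021], [0.996, -0.0889, -0.0001], [0.0, 0.0021, -1.0]]
```

```bash
cat > m.py <<'E'
from foot import *
o=get_obs(); print(infork(o["ee_pos"])*1e3, "Fx %.2f My %.3f Mx %.3f"%(o["wrist_force"][0],o["wrist_torque"][1],o["wrist_torque"][0]))
E
python3 -m handwheel '[{"offset":[0,0.0002,0],"delta_rot":[0,0,0],"grip":1},{"offset":[0,0.0002,0],"delta_rot":[0,0,0],"grip":1}]' >/dev/null; python3 m.py
python3 -m handwheel '[{"offset":[0,0.0002,0],"delta_rot":[0,0,0],"grip":1},{"offset":[0,0.0002,0],"delta_rot":[0,0,0],"grip":1}]' >/dev/null; python3 m.py
python3 -m handwheel '[{"offset":[0,0.0002,0],"delta_rot":[0,0,0],"grip":1},{"offset":[0,0.0002,0],"delta_rot":[0,0,0],"grip":1}]' >/dev/null; python3 m.py
python3 - <<'E'
from foot import *
w=snap("wrist","w15");crop("w15",250,190,130,110,6,"w15c")
E
```

```text
[-36.7   0.1] Fx 0.81 My 0.019 Mx -0.045
[-36.5   0.1] Fx 0.69 My 0.075 Mx -0.106
[-36.3   0.1] Fx 0.57 My 0.073 Mx -0.086
```

View pics/w15c.png

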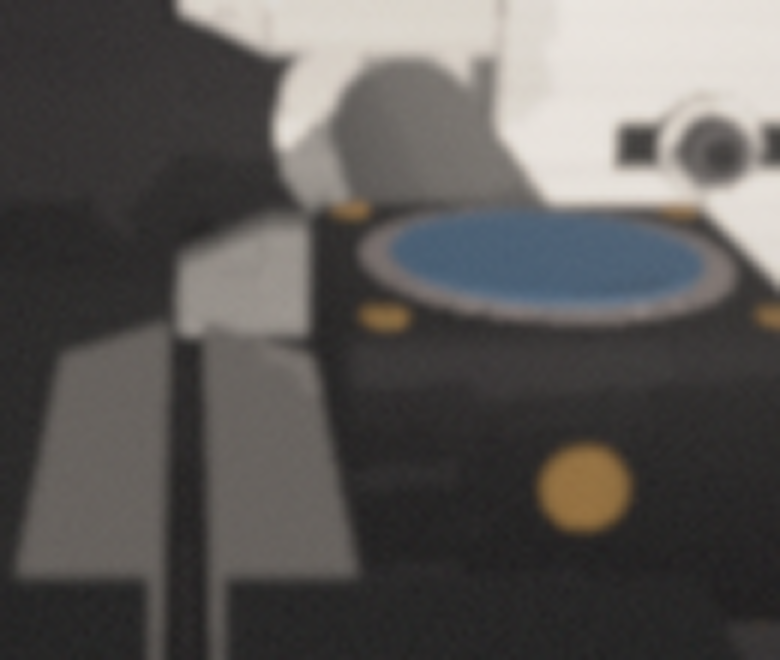

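```bash

python3 -m handwheel '[{"offset":[0,0.0002,0],"delta_rot":[0,0,0],"grip":1},{"offset":[0,0.0002,0],"delta_rot":[0,0,0],"grip":1}]' >/dev/null; python3 m.py
python3 -m handwheel '[{"offset":[0,0.0002,0],"delta_rot":[0,0,0],"grip":1},{"offset":[0,0.0002,0],"delta_rot":[0,0,0],"grip":1}]' >/dev/null; python3 m.py
python3 -m handwheel '[{"offset":[0,0.0002,0],"delta_rot":[0,0,0],"grip":1},{"offset":[0,0.0002,0],"delta_rot":[0,0,0],"grip":1}]' >/dev/null; python3 m.py
```

```text
[-36.1   0.1] Fx 0.32 My 0.077 Mx -0.036
[-35.9   0.1] Fx 0.19 My 0.011 Mx -0.097
[-35.7   0.1] Fx 0.61 My 0.098 Mx -0.042
```

```bash

python3 -m handwheel '[{"offset":[0,0.0002,0],"delta_rot":[0,0,0],"grip":1},{"offset":[0,0.0002,0],"delta_rot":[0,0,0],"grip":1}]' >/dev/null; python3 m.py
python3 -m handwheel '[{"offset":[0,0.0002,0],"delta_rot":[0,0,0],"grip":1},{"offset":[0,0.0002,0],"delta_rot":[0,0,0],"grip":1}]' >/dev/null; python3 m.py
python3 -m handwheel '[{"offset":[0,0.0002,0],"delta_rot":[0,0,0],"grip":1},{"offset":[0,0.0002,0],"delta_rot":[0,0,0],"grip":1}]' >/dev/null; python3 m.py
```

```text
[-35.5   0.1] Fx 0.78 My 0.125 Mx -0.085
[-35.3   0.1] Fx 0.57 My 0.026 Mx -0.040
[-35.1   0.1] Fx -0.01 My 0.035 Mx -0.102
```

```bash

python3 -m handwheel '[{"offset":[0,0.0002,0],"delta_rot":[0,0,0],"grip":1},{"offset":[0,0.0002,0],"delta_rot":[0,0,0],"grip":1}]' >/dev/null; python3 m.py
python3 -m handwheel '[{"offset":[0,0.0002,0],"delta_rot":[0,0,0],"grip":1},{"offset":[0,0.0002,0],"delta_rot":[0,0,0],"grip":1}]' >/dev/null; python3 m.py
python3 - <<'E'
from foot import *
w=snap("wrist","w16");crop("w16",250,190,130,110,6,"w16c")
E
```

```text
[-34.9   0.1] Fx -0.16 My 0.039 Mx -0.123
[-34.7   0.1] Fx -0.02 My 0.081 Mx -0.057
```

View pics/w16c.png

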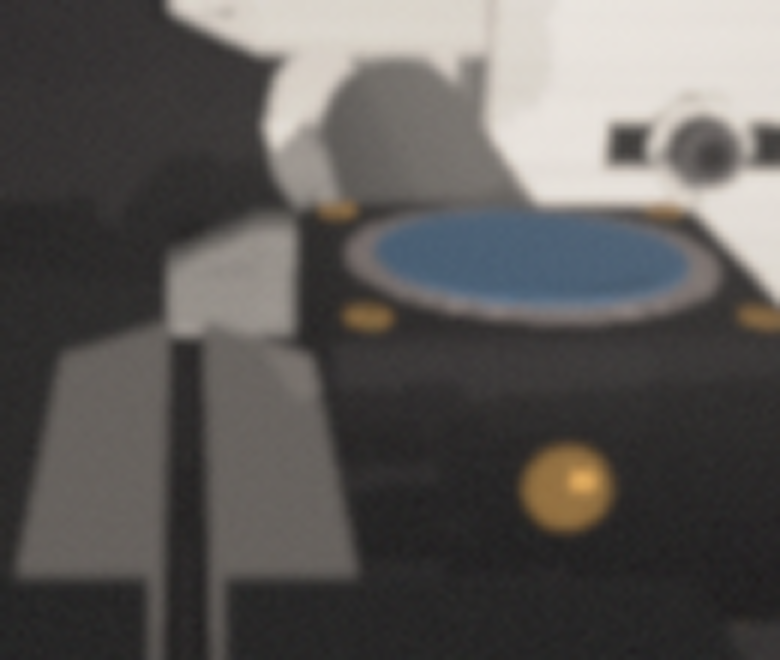

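```bash

python3 -m handwheel '[{"offset":[0,0.0002,0],"delta_rot":[0,0,0],"grip":1},{"offset":[0,0.0002,0],"delta_rot":[0,0,0],"grip":1}]' >/dev/null; python3 m.py
python3 -m handwheel '[{"offset":[0,0.0002,0],"delta_rot":[0,0,0],"grip":1},{"offset":[0,0.0002,0],"delta_rot":[0,0,0],"grip":1}]' >/dev/null; python3 m.py
python3 -m handwheel '[{"offset":[0,0.0002,0],"delta_rot":[0,0,0],"grip":1},{"offset":[0,0.0002,0],"delta_rot":[0,0,0],"grip":1}]' >/dev/null; python3 m.py
```

```text
[-34.5   0.1] Fx 0.41 My 0.135 Mx -0.016
[-34.5   0.1] Fx -1.31 My 0.237 Mx -0.044
[-34.2   0.1] Fx -1.78 My 0.175 Mx -0.030
```

```bash

python3 -m handwheel '[{"offset":[0,0,0],"delta_rot":[0,0,0],"grip":1}]' >/dev/null; python3 m.py
python3 -m handwheel '[{"offset":[0,0,0],"delta_rot":[0,0,0],"grip":1}]' >/dev/null; python3 m.py
python3 -m handwheel '[{"offset":[0,0,0],"delta_rot":[0,0,0],"grip":1}]' >/dev/null; python3 m.py
python3 - <<'E'
from foot import *
w=snap("wrist","w17");crop("w17",250,190,130,110,6,"w17c")
E
```

```text
[-34.2   0.1] Fx -1.60 My 0.250 Mx -0.063
[-34.1   0.1] Fx -1.57 My 0.289 Mx -0.102
[-34.1   0.1] Fx -1.37 My 0.283 Mx -0.042
```

View pics/w17c.png

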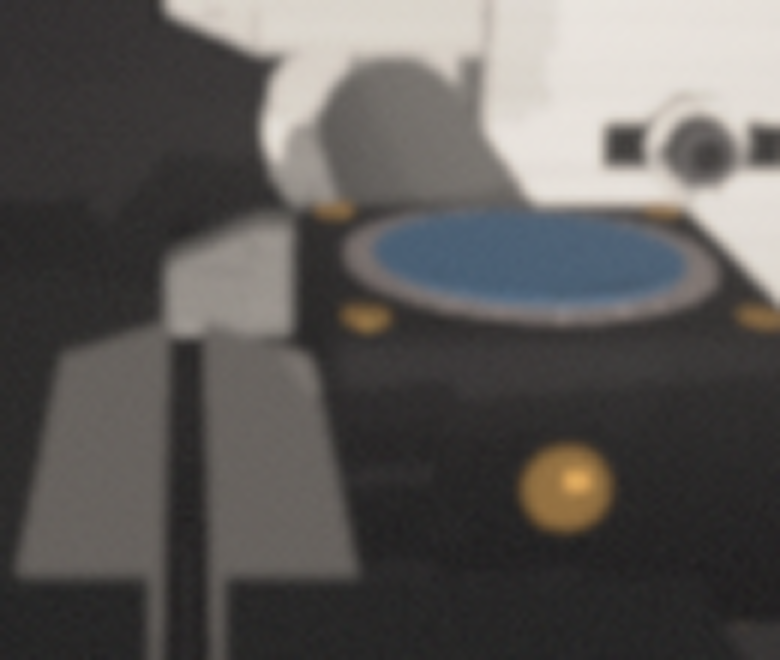

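```bash
python3 -m handwheel '[{"offset":[0,-0.0005,0],"delta_rot":[0,0,0],"grip":1},{"offset":[0,-0.001,0],"delta_rot":[0,0,0],"grip":1},{"offset":[0,-0.002,0],"delta_rot":[0,0,0],"grip":1},{"offset":[0,-0.005,0],"delta_rot":[0,0,0],"grip":1},{"offset":[0,-0.015,0],"delta_rot":[0,0,0],"grip":1},{"offset":[0,-0.0255,0],"delta_rot":[0,0,0],"grip":1},{"offset":[0,-0.0258,0],"delta_rot":[0,0,0],"grip":1},{"offset":[0,-0.0258,0],"delta_rot":[0,0,0],"grip":1}]' >/dev/null; python3 m.py
python3 - <<'E'
from foot import *
w=snap("wrist","w18");crop("w18",290,165,150,130,5,"w18c");snap("scene","s18"); crop("s18",240,160,100,90,7,"s18c"); st()
E
```

```text
[-59.8   0.1] Fx 0.58 My 0.096 Mx -0.121
t 33.27 q [-12.2  10.   99.6   0.   70.3  -7.1] p [ 0.5255 -0.0253  0.1331] F [ 1.17  0.5  -0.41] M [-0.04  0.04  0.06] op 0.0009
[[0.0889, 0.996, 0.0025], [0.996, -0.0889, -0.0003], [-0.0001, 0.0025, -1.0]]
```

View pics/w18c.png

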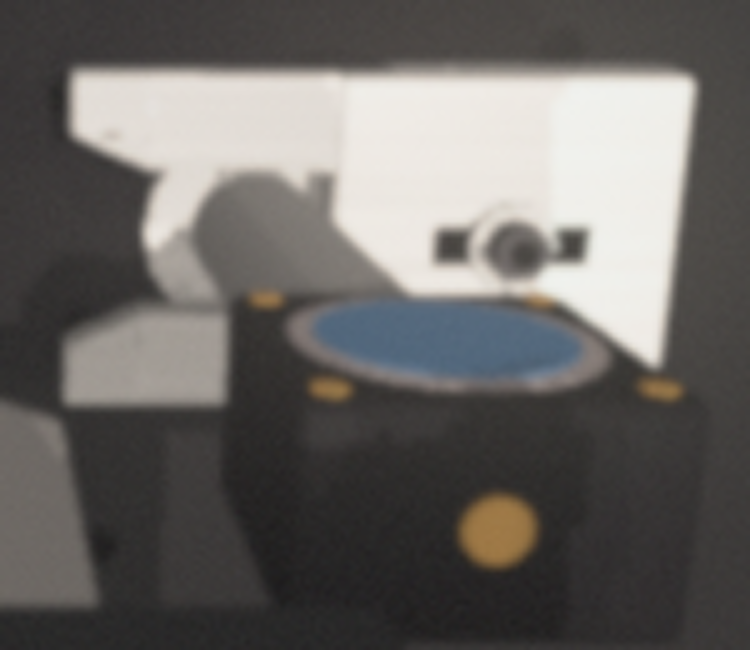

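View pics/s18c.png

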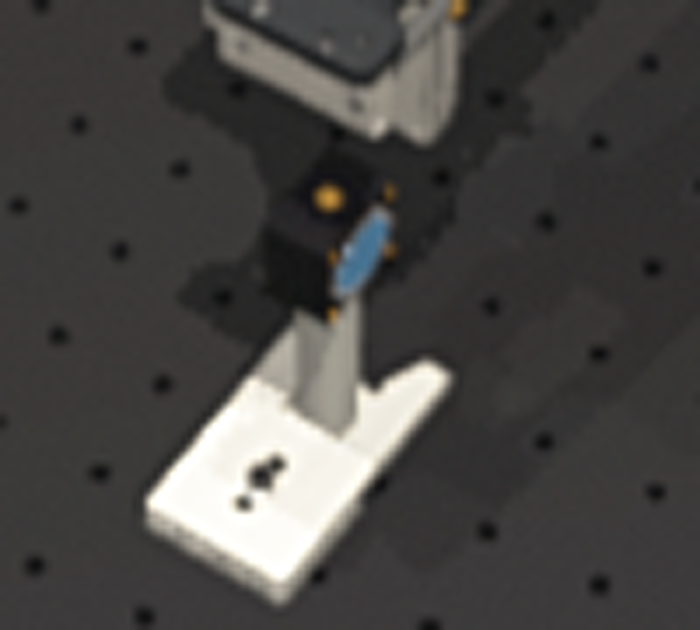

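```bash
python3 - <<'E'
from foot import *
s=load("s18"); m=onz(s,(329.5/7-.5+240,197.5/7-.5+160),.151); print("scene marker",m,"minus scene seat",m[:2]-[.5881,-.0301])
w=load("w18"); m=onz(w,((498.5)/5-.5+290,(531.5)/5-.5+165),.151); print("wrist",m,infork(m))
q=[onz(w,((a+.5)/5-.5+290,(b+.5)/5-.5+165),.1475) for a,b in ((330,390),(661,390))]  # upper lens screws
# yaw of the lens face (screws 37 mm apart at z~.146)
d=q[1]-q[0]; print(np.linalg.norm(d),np.degrees(np.arctan2(d[1],d[0])))
E
python3 -m handwheel '[{"offset":[0,-0.003,-0.03],"delta_rot":[0,0,0],"grip":1},{"offset":[0,-0.01,-0.08],"delta_rot":[0,0,0],"grip":1},{"offset":[0,-0.02,-0.12],"delta_rot":[0,0,0],"grip":1},{"offset":[0,-0.1,-0.13],"delta_rot":[0,0,0],"grip":1},{"offset":[0,-0.12,-0.13],"delta_rot":[0,0,0],"grip":1},{"offset":[0,-0.12,-0.13],"delta_rot":[0,0,0],"grip":1},{"offset":[0,-0.12,-0.13],"delta_rot":[0,0,0],"grip":1}]'
python3 - <<'E'
from foot import *
snap("scene","s19"); snap("top","t19"); crop("t19",235,170,70,80,8,"t19c");crop("s19",240,160,100,90,7,"s19c")
E
```

```text
scene marker [ 0.58746649 -0.0319615   0.151     ] minus scene seat [-0.00063351 -0.0018615 ]
wrist [ 0.58528987 -0.03137641  0.151     ] [ 0.0005 -0.0006]
0.036941690535618396 -5.092097931232749
time_s: 34.15
ee_pos: [0.4063, -0.0148, 0.263]
tcp_rot: [[0.089, 0.996, 0.003], [0.996, -0.089, -0.0], [-0.0, 0.004, -1.0]]
wrist_force: [0.4, -0.2, -0.9]
opening: 0.0002
```

View pics/t19.png

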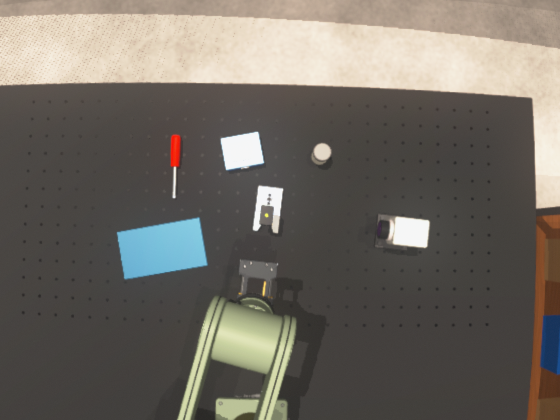

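View pics/t19c.png

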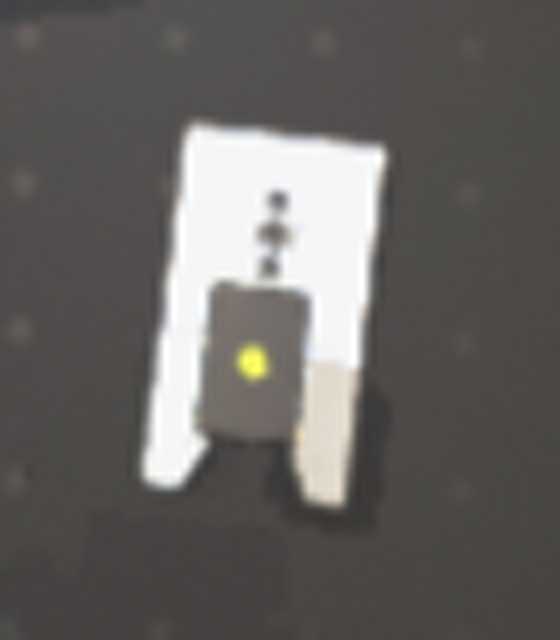

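View pics/s19c.png

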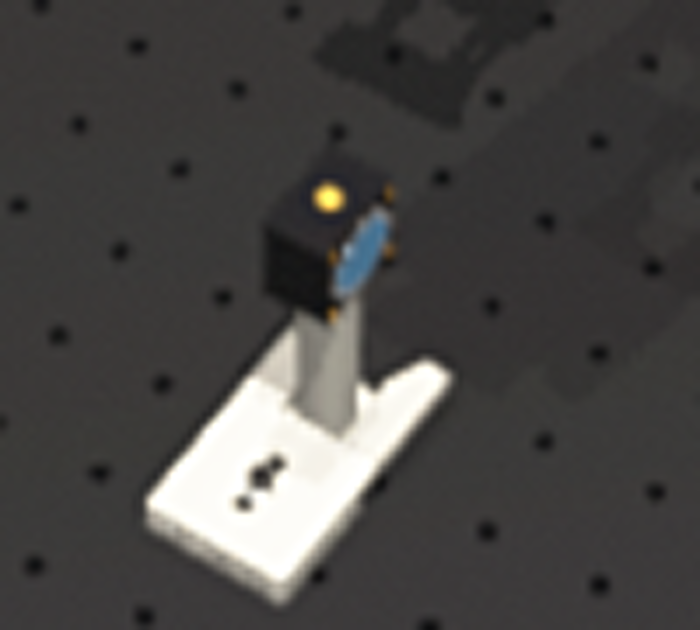

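```bash
python3 -c "
from rig import hand_in
print(hand_in())"
```

```text
the job is handed in; nothing more can be done
None
```

The relay-lens post is standing in the fork with the pillar home against the slot end and the lens facing the camera. I handed the job in at about 34 s of the 67 s.

**What I did**
- **Standing it up:** I gripped the pillar, stood the post on its foot, let go, and regripped it from above by the sides of the lens holder. I then carried it about 6 mm up to the mouth of the fork, set it down and let it settle.
- **Sliding it in:** I slid the foot about 70 mm in until the pillar stopped on the slot end. I relaxed the push, let go, and it stood by itself.
- **Nudge:** I pushed the lens holder from the side with shut fingers, then backed off. The gripper ended well clear of the post.

**Last checks**
- **Position:** In the wrist view the post is within about 0.6 mm of the seat. The pillar sits as far along the slot after release as it did under the push.
- **Lens angle:** The lens face lies at -5.1° and the fork at -5.15°, so the lens is aligned within measurement.
- **Other objects:** The camera, slide box, canister and hex driver look unmoved in the top picture.

**What was imperfect or disagreed**
- **Slide:** Early on I pressed down with about 9 N and the tool tilted about 0.4°. In the middle stretch, roughly 22 to 8 mm before the seat, the wrist carried nearly all the post's weight, so the foot may have been a few tenths of a millimetre off the table. I lowered it again before the last 8 mm.
- **Nudge force:** The torque reading gave about 0.7 N, but the noisy direct force reading gave about 1.5 N, against the 1.1 N at which the post starts to rock. The top moved about 0.3 to 0.4 mm and the post still stood in place afterwards. I cannot rule out a very slight rocking of the foot.
- **Scene camera:** It puts the post about 1.9 mm to one side of the slot's centre line, which is within the 2 mm calibration error.

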